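Close the solvent flask and rack the degreased stove panels

TASK

With the degreased stove panels still waiting on the sloped draining stand, first close the blue solvent flask with its tapered stopper, pushed home until its flange rests on the neck; then stand every panel on its lower short edge in the slotted wooden rack, one to a slot, down on the slot floor and about centred across the rack. The red tin has fallen over: at any time, stand it upright on the bench, cap up. Leave the tape roll, the black flue collar and the screwdriver alone, and do not tip the flask.

Things in the scene. Friction and masses are not known exactly. Their poses are not given: they have to be found in the camera images.
- stand: fixed green draining stand; origin under its centre; base plate 335 mm wide (y), 10 thick, from x = -65 to 65 mm. The back board, 57 degrees from horizontal, rises from a lip (x = 45, z = 30 mm) 70 mm up the slope toward -x (the robot); panels lean on it side by side, 80 mm apart in y
- panel0: loose galvanised panel: 10 mm thick (x axis), 68 wide (y), 130 long (z), 150 g; origin at the centre of its lower short edge, z toward its upper edge. At the start it leans on the stand 33 degrees from vertical, upper edge toward the robot, lower edge on the lip; its upper 60 mm stick out past the back board, with room behind for a finger. May be absent
- panel1: loose galvanised panel: 10 mm thick (x axis), 68 wide (y), 130 long (z), 150 g; origin at the centre of its lower short edge, z toward its upper edge. At the start it leans on the stand 33 degrees from vertical, upper edge toward the robot, lower edge on the lip; its upper 60 mm stick out past the back board, with room behind for a finger. May be absent
- panel2: loose galvanised panel: 10 mm thick (x axis), 68 wide (y), 130 long (z), 150 g; origin at the centre of its lower short edge, z toward its upper edge. At the start it leans on the stand 33 degrees from vertical, upper edge toward the robot, lower edge on the lip; its upper 60 mm stick out past the back board, with room behind for a finger. May be absent
- panel3: loose galvanised panel: 10 mm thick (x axis), 68 wide (y), 130 long (z), 150 g; origin at the centre of its lower short edge, z toward its upper edge. At the start it leans on the stand 33 degrees from vertical, upper edge toward the robot, lower edge on the lip; its upper 60 mm stick out past the back board, with room behind for a finger. May be absent
- rack: fixed wooden rack 257 mm long (x), 100 wide (y); origin under its centre; base 12 mm thick. Two rows of teeth (y = -26, 26 mm, 14 thick) form 4 slots at x = -81, -27, 27, 81 mm, each 13 mm wide in x, straight from floor z = 12 up to 40 mm; gabled at 45 degrees above (tips z = 60) to lead a panel in, its faces toward +x and -x
- slot0 (a point): centre of slot 0 of the rack, on the slot floor (12 mm above the rack's underside), axes as the rack's
- slot1 (a point): centre of slot 1 of the rack, on the slot floor (12 mm above the rack's underside), axes as the rack's
- slot2 (a point): centre of slot 2 of the rack, on the slot floor (12 mm above the rack's underside), axes as the rack's
- slot3 (a point): centre of slot 3 of the rack, on the slot floor (12 mm above the rack's underside), axes as the rack's
- flask: loose blue metal solvent flask, round, 110 mm in diameter, sloping shoulder, steel neck 60 mm in outer and 44 mm in inner diameter, 162 mm high in all, 0.8 kg; origin at the centre of its underside, z up
- flask_rim (a point): centre of the flask's open mouth at the top of the neck, 162 mm above its underside; the bore is 44 mm wide and 47 mm deep
- stopper: loose stopper standing on the bench: black tapered plug (28 mm diameter at the foot, 38 at 32 mm up), orange flange 56 mm in diameter from 32 to 40 mm up, orange round grip 30 mm in diameter from 40 to 74 mm up; origin at the centre of the foot, z up to the grip; 80 g. Home, its origin is 32 mm below the mouth
- tin: loose square red tin with a yellow band and white cap: body 60 x 60 x 105 mm (x, y, z), cap 36 mm in diameter and 20 mm high on top; origin at the centre of its underside, z toward the cap; 0.35 kg, heavier at the bottom. At the start it lies on one side, cap roughly toward the robot
- tape: bystander: loose yellow tape roll lying flat, 90 mm outer diameter, 24 mm high; origin at the centre of its underside
- flue: bystander: loose black flue collar, a ring standing on the bench, 90 mm in diameter, 60 mm high; origin at the centre of its underside
- screwdriver: bystander: loose screwdriver lying on the bench; origin on its underside near the middle
Things that resemble listed ones, but are neither listed nor needed, are in the scene too. What is shaped like the panel1 but green or turquoise is not meant.

How it is judged (in metres and radians):
On the way, in this order (a step that is already met when the one before it is completed fails the run):
1. the flask is closed with its stopper, home in the neck, while all panels still lie on the draining stand (horizontal distance between stopper and flask_rim below 0.008 m and z of stopper in the frame of flask_rim between -0.04 and -0.027 m and angle between stopper's own z axis and vertical below 0.12 rad and angle between flask's own z axis and vertical below 0.1 rad and distance of each of panel0, panel1, panel2, panel3 from where it was at the start of the episode below 0.04 m), for 0.3 s.
2. every panel stands in a slot of the rack, on the slot floor (z of panel0 in the frame of rack between 0.006 and 0.019 m and y of panel0 in the frame of rack between -0.03 and 0.03 m and x of panel0 in the frame of rack between -0.1 and 0.1 m and angle between each of panel0, panel1, panel2, panel3's own z axis and vertical below 0.2 rad and angle between the x axis of each of panel0, panel1, panel2, panel3 and the x axis of rack, either way round below 0.25 rad and z of panel1 in the frame of rack between 0.006 and 0.019 m and y of panel1 in the frame of rack between -0.03 and 0.03 m and x of panel1 in the frame of rack between -0.1 and 0.1 m and z of panel2 in the frame of rack between 0.006 and 0.019 m and y of panel2 in the frame of rack between -0.03 and 0.03 m and x of panel2 in the frame of rack between -0.1 and 0.1 m and z of panel3 in the frame of rack between 0.006 and 0.019 m and y of panel3 in the frame of rack between -0.03 and 0.03 m and x of panel3 in the frame of rack between -0.1 and 0.1 m), for 0.3 s.
At the end, for the whole second after the job is handed in: stopper flange on the neck of the upright flask (5 mm in height, 8 mm off centre); each panel present upright (0.2 rad) on its lower short edge in a rack slot, 7 mm from its floor, 30 mm from the rack's centre line; tin upright (0.1 rad) on the bench; all at rest (all of step 2 and horizontal distance between stopper and flask_rim below 0.008 m and z of stopper in the frame of flask_rim between -0.04 and -0.027 m and angle between stopper's own z axis and vertical below 0.12 rad and angle between each of flask, tin's own z axis and vertical below 0.1 rad and height (world z) of tin between -0.005 and 0.008 m and linear speed of each of panel0, panel1, panel2, panel3, tin, flask, stopper below 0.02 m/s); the robot touches nothing.
It fails at once if a bystander (tape roll, flue collar or screwdriver) moved more than 3 cm (distance of any of tape, flue, screwdriver from where it was at the start of the episode above 0.03 m).
It fails at once if the flask tipped over (angle between flask's own z axis and vertical above 0.5 rad).
Of panel0, panel1, panel2, panel3 only 3 to 4 are there at a start; the rules pass over those that are not, and their reading is None.
At some moment in a run one of tin, flask may be knocked a few centimetres aside while the robot is not near it.
It also fails if it takes over 208 s, if anything falls off the work surface, if the arm or the gripper's body presses on something with over 40 N, if the wrist force passes 120 N, or if a joint passes its speed limit or range.

ROBOT

A 6-joint arm with a two-finger parallel gripper is mounted at the origin on the work surface. World frame = base frame: x ahead of the robot, y to its left, z up, the work surface at z = 0. Lengths are in m, angles in degrees, forces in N, time in s.
With the tool pointing down it reaches from about 0.4 to 0.925 m from the base axis. Payload 3.4 kg.
Tool frame: the origin (TCP) lies at the very end of the fingers, on their centre line; the grasp point (between the pads) lies r.pinch_z behind it (r.pinch_z is the distance from the TCP to the grasp point, in m); z points along the fingers, y is the direction in which the jaws open and shut (so a half turn about z gives the same grasp; the last joint's range is limited). The gripper opens to 85 mm and grips with 20 to 120 N. Pads are 22 mm wide; open, the fingers measure 114 mm over their backs; the gripper's body (76 mm by 85 mm) begins 54 mm behind the grasp point. The pads swing forward as they close: fully open they stand 13 mm farther back than shut.
Start: joints at [66.492, 17.578, 86.31, -0, 76.112, -4.211], TCP at [0.19, 0.543, 0.231] pointing down, gripper open.
Joint ranges: [-179.03, 179.03], [-60, 130.46], [8.19, 133.38], [-81.62, 261.62], [5.75, 156.47], [-153.77, 153.77]. Speed limits (degrees/s): [147.25, 147.25, 180, 180, 180, 180].

INTERFACE

Orientations are given as a 3x3 rotation matrix whose columns are the frame's x, y, z axes.
In Python, from rig import r gives the robot as it stands.
- The arm moves only by the shell command python3 -m pendant 'ROWS' [OPENING]. ROWS is JSON, one flat list of numbers, 6 for each row, row after row: the shift along the world's x, y, z as a fraction of full scale, then the turn, a rotation vector about the world's x, y, z as a fraction of full scale. A call has 1 to 12 rows; each row shifts and turns the pose as measured when the row begins; what a row does not reach is not made up. Full scale, the value 1, is 20 cm for a shift and 30 degrees for a turn. A row lasts 1/12 s, in which the tool goes at most 41.7 mm and 7.16 degrees, less where a joint would pass 70% of its speed; a pose out of reach is approached as far as the arm can. A call with a number of a shift or a turn outside -1 to 1 is refused whole. A call with a gripper value outside its range is refused whole. OPENING is the closure in counts, from 0 (fully open) to 255 (shut), set as the call begins (- or left out, the last holds). The fingers move at their own pace and stop on an object; the grip force is fixed at half the most. Time passes only in rows, so rows that do not move let the fingers close. It gives the time, the measured TCP pose, the force and the opening at its end, in the units of the state.
- r.get_obs(): the state, without advancing time (a new reading comes with each control period).
- r.get_image(name): name is "scene" or "top"; returns the picture (480x640x3 uint8, blue, green, red); there is no depth.
- r.camera_model(name): a dict with "intrinsics" (3x3 intrinsics, pixels), "distortion" ([k1, k2, p1, p2, k3] as OpenCV has them; the pictures are not rectified), "extrinsics" (4x4, takes a point from world to camera coordinates). Camera axes: x right, y down, z forward; pixel columns grow to the right and rows downward; lengths in m; the calibration is good to about 2 mm. A picture is of the moment at which its call begins. camera_model takes no time and is no camera call.
- r.hand_in(): hands the job in, once; it reports no verdict.
Trained networks look in the newest picture that a camera, given by its name, has taken for a name from the list of things; names that differ only in an ending like _2 or _b are one class to them, and where a whole thing is asked for, a point or a joint stands for the part that bears it (a point fixed in the world has none). Each returns a list of dicts, best first, with "p" (0 to 1); they miss things now and then, are a little off and sometimes report something else, mostly with a low value. They report only what shows in the picture. A call takes as long as a camera call. They do not tell look-alikes from the thing itself.
- r.search_frame(camera, name): "uv" ([column, row] in pixels, amid what is visible of it).
- r.trace(camera, name): "pixels" (480x640 bool, what is visible of it) and "uv" ([column, row] in pixels, amid what is visible of it).
The state is a dict: "time": time; "joint_pos": joint angles; "joint_velocities": joint speeds; "effort": joint torques, N m; "tool_pos": TCP position; "tcp_rot": TCP orientation; "wrist_force": force on the tool from outside, world axes, zero at the start; "ft_torque": the same for the moment, N m; "width": finger opening in m.
Only numpy, scipy, OpenCV 4.12 (cv2) and the standard library are available. Lean on these libraries where they do the work, as an engineer would, in place of code of your own. Each camera call takes 0.05 s, during which the arm holds its last target.

## Working session

There is one attempt and no reset: what is moved stays moved. The work goes in short steps, Python scripts to look and compute and a shell command to move; the robot and the scene stay as the last step left them, time stands still between calls to the robot, and variables do not carry over. Pictures are saved under pics/ and viewed, and the job is handed in when it is done.

```bash
ls; mkdir -p pics
python3 - <<'E'
from rig import r
import cv2
for n in("scene","top"):
    im=r.get_image(n); cv2.imwrite(f"pics/a_{n}.png",im)
    m=r.camera_model(n); print(n,m)
print(r.get_obs(), r.pinch_z)
E
```

```text
pics
scene {'intrinsics': array([[557.61008577,   0.        , 325.6774668 ],
       [  0.        , 557.61008577, 244.32729257],
       [  0.        ,   0.        ,   1.        ]]), 'distortion': array([0.04905327, 0.        , 0.        , 0.        , 0.        ]), 'extrinsics': array([[ 0.79733843,  0.60351511, -0.00457484, -0.45073352],
       [ 0.39932071, -0.5332189 , -0.74580197, -0.08248904],
       [-0.45254215,  0.59282975, -0.66615201,  1.66405503],
       [ 0.        ,  0.        ,  0.        ,  1.        ]])}
top {'intrinsics': array([[539.2174844 ,   0.        , 315.70673379],
       [  0.        , 539.2174844 , 235.5656809 ],
       [  0.        ,   0.        ,   1.        ]]), 'distortion': array([-0.02603271,  0.        ,  0.        ,  0.        ,  0.        ]), 'extrinsics': array([[ 8.65607432e-03, -9.99961896e-01,  1.13085686e-03,
         6.73663665e-02],
       [-9.97695616e-01, -8.71255142e-03, -6.72870697e-02,
         5.11407759e-01],
       [ 6.72943585e-02, -5.45809059e-04, -9.97733016e-01,
         1.48032323e+00],
       [ 0.00000000e+00,  0.00000000e+00,  0.00000000e+00,
         1.00000000e+00]])}
{'time': 0.1, 'joint_pos': array([ 6.64942128e+01,  1.76170566e+01,  8.63758421e+01,  2.27417447e-04,
        7.61149027e+01, -4.21087804e+00]), 'joint_velocities': array([ 0.00596296, -0.12420082, -0.15909578,  0.08376549, -0.09126085,
       -0.10275428]), 'effort': array([-1.13827948e-03, -4.58530605e+01, -2.52607334e+01, -2.62769336e-04,
        5.56576269e-03, -1.46613252e-05]), 'tool_pos': array([0.18975702, 0.54210074, 0.23048607]), 'tcp_rot': array([[-9.43829945e-01,  3.30430728e-01, -7.53949512e-04],
       [ 3.30431558e-01,  9.43828382e-01, -1.72382535e-03],
       [ 1.41994081e-04, -1.87612670e-03, -9.99998230e-01]]), 'wrist_force': array([ 0.28590864,  0.39296172, -0.36003802]), 'ft_torque': array([-0.00398076, -0.01676813,  0.00054065]), 'width': 0.08546902282439027} 0.0187
```

View pics/a_scene.png

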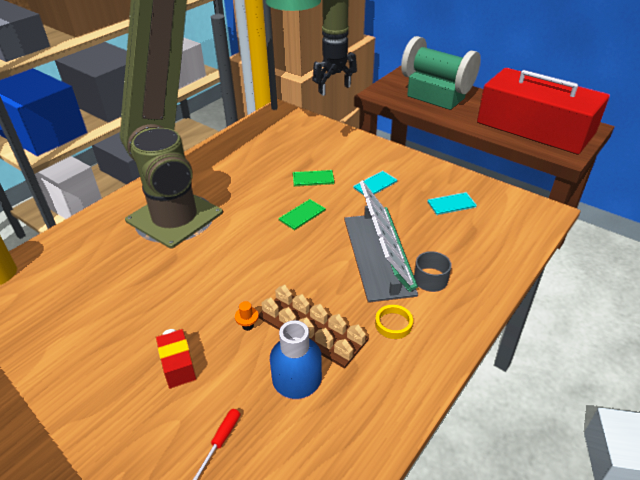

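View pics/a_top.png

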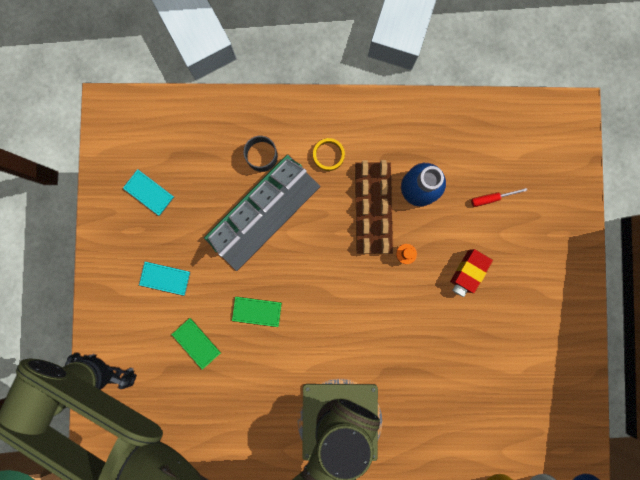

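The scene view shows the stand with leaning panels around (380,240), the flask at (296,360), and the stopper at (246,315). The rack is at (312,325) and the tin lies at (176,357). The top view shows the stand turned, with its centre near (262,212), and the rack along x at (374,208).

```bash
cat > h.py <<'E'
from rig import r
import numpy as np, cv2
CM={n:r.camera_model(n) for n in("scene","top")}
def proj(n,P):
    m=CM[n];E=m["extrinsics"]
    return cv2.projectPoints(np.asarray(P,float).reshape(-1,3),cv2.Rodrigues(E[:3,:3])[0],E[:3,3],m["intrinsics"],m["distortion"])[0].reshape(-1,2)
def ray(n,uv):
    m=CM[n];E=m["extrinsics"]
    q=cv2.undistortPoints(np.array(uv,float).reshape(-1,1,2),m["intrinsics"],m["distortion"]).reshape(-1,2)
    d=np.c_[q,np.ones(len(q))]@E[:3,:3]; o=-E[:3,:3].T@E[:3,3]
    return o,d
def atz(n,uv,z):
    o,d=ray(n,uv); return o+d*((z-o[2])/d[:,2:3])
def tri(uvs,uvt):
    A=[];b=[]
    for n,uv in(("scene",uvs),("top",uvt)):
        o,d=ray(n,uv);d=d[0]/np.linalg.norm(d[0]);P=np.eye(3)-np.outer(d,d);A.append(P);b.append(P@o)
    return np.linalg.lstsq(np.vstack(A),np.hstack(b),rcond=None)[0]
E
python3 - <<'E'
from h import *
for n in("scene","top"):
    im=r.get_image(n); ov=im.copy()
    for k in ["stand","panel0","rack","flask","flask_rim","stopper","tin","tape","flue","screwdriver"]:
        for t in r.trace(n,k)[:7]:
            px=t["pixels"]; print(n,k,round(t["p"],2),np.round(t["uv"]),px.sum())
            if t["p"]>.3: np.save(f"m_{n}_{k}_{int(t['uv'][0])}.npy",px)
    print(n)
for n,(a,b,c,d) in {"scene":(230,160,470,370),"top":(190,120,460,280)}.items():
    im=r.get_image(n)[b:d,a:c]; s=800/(c-a); cv2.imwrite(f"pics/z_{n}.png",cv2.resize(im,(800,min(600,int((d-b)*s))),interpolation=cv2.INTER_CUBIC)[:600])
    print(s)
E
```

```text
scene stand 0.93 [372. 264.] 3377
scene panel0 0.93 [299. 214.] 694
scene panel0 0.85 [377. 216.] 290
scene panel0 0.84 [375. 182.] 418
scene panel0 0.84 [314. 178.] 593
scene panel0 0.76 [397. 259.] 434
scene panel0 0.66 [319. 324.] 3753
scene panel0 0.63 [369. 200.] 282
scene rack 0.82 [321. 322.] 3686
scene flask 0.83 [292. 363.] 3215
scene flask 0.7 [222. 435.] 607
scene flask_rim 0.75 [300. 362.] 3076
scene stopper 0.74 [247. 315.] 479
scene tin 0.64 [175. 355.] 1650
scene tape 0.72 [398. 329.] 744
scene flue 0.81 [433. 269.] 1192
scene screwdriver 0.84 [225. 433.] 664
scene
top stand 0.83 [264. 214.] 3563
top panel0 0.87 [145. 195.] 1096
top panel0 0.87 [256. 309.] 1186
top panel0 0.86 [222. 238.] 619
top panel0 0.82 [263. 196.] 577
top panel0 0.79 [243. 216.] 639
top panel0 0.67 [288. 173.] 580
top panel0 0.65 [164. 278.] 1138
top rack 0.8 [368. 208.] 3257
top flask 0.61 [424. 186.] 1528
top flask 0.53 [372. 206.] 3214
top flask_rim 0.55 [425. 185.] 1494
top stopper 0.74 [408. 252.] 316
top tin 0.71 [488. 196.] 368
top tin 0.65 [467. 271.] 1188
top tin 0.62 [223. 237.] 581
top tape 0.77 [321. 143.] 321
top flue 0.98 [258. 139.] 409
top screwdriver 0.53 [488. 197.] 270
top
3.3333333333333335
2.962962962962963
```

View pics/z_scene.png

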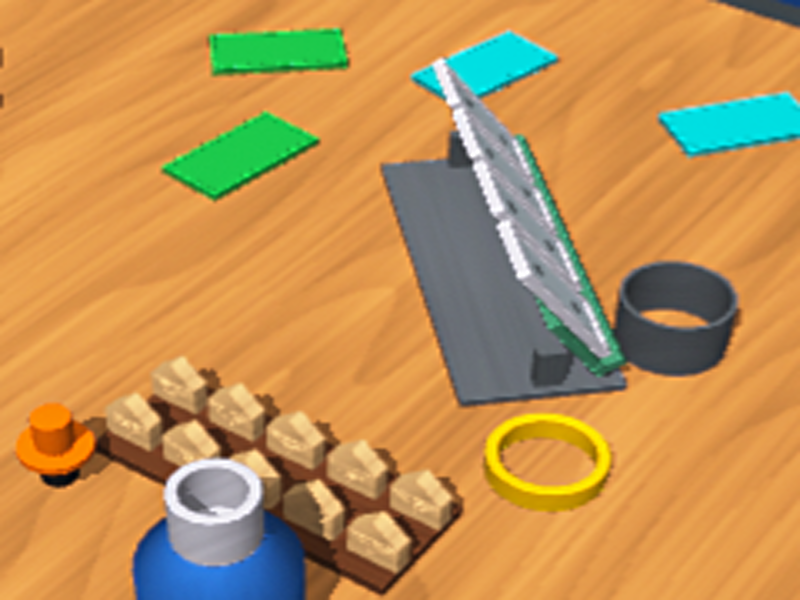

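View pics/z_top.png

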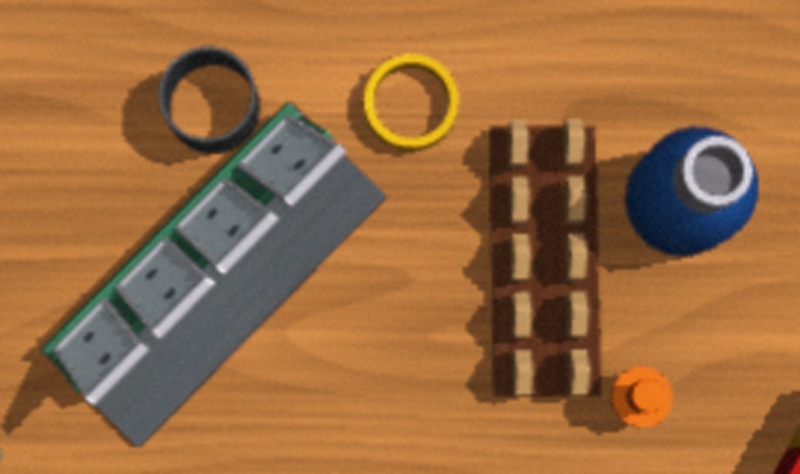

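The zoomed views show four grey panels on the stand, with their overhanging upper edges facing lower-right in the top view, toward the robot. Next I fit the poses with silhouette models.

```bash
cat > fit.py <<'E'
from h import *
from scipy.optimize import minimize
S=4
def Rz(a): c,s=np.cos(a),np.sin(a); return np.array([[c,-s,0],[s,c,0],[0,0,1]])
def box(x0,x1,y0,y1,z0,z1): return np.array([[x,y,z] for x in(x0,x1) for y in(y0,y1) for z in(z0,z1)])/1000.
def cyl(d0,d1,z0,z1):
    a=np.linspace(0,2*np.pi,40,endpoint=False); c=np.c_[np.cos(a),np.sin(a)]
    return np.vstack([np.c_[c*d0/2,np.full(40,z0)],np.c_[c*d1/2,np.full(40,z1)]])/1000.
def render(n,parts):
    m=np.zeros((480*S,640*S),np.uint8)
    for P in parts:
        p=cv2.convexHull(((proj(n,P)+.5)*S-.5).astype(np.float32)); cv2.fillConvexPoly(m,np.round(p*16).astype(np.int32),1,shift=4)
    return cv2.resize(m.astype(np.float32),(640,480),interpolation=cv2.INTER_AREA)
def cost(parts,masks,ig={}):
    c=0
    for n,M in masks.items():
        d=np.abs(render(n,parts)-M)
        if n in ig: d=d*(~ig[n])
        c+=d.sum()/M.sum()
    return c
def fit(model,x0,masks,ig={},steps=(.01,.01,.1)):
    x=np.array(x0,float)
    for k in(1,.3):
        sim=np.vstack([x]+[x+np.eye(len(x))[i]*steps[i]*k for i in range(len(x))])
        o=minimize(lambda p:cost(model(p),masks,ig),x,method="Nelder-Mead",options=dict(initial_simplex=sim,xatol=1e-4,fatol=1e-5,maxiter=250)); x=o.x
    return x,o.fun
def stopper(p,z=0): return [q+[p[0],p[1],z] for q in (cyl(28,38,0,32),cyl(56,56,32,40),cyl(30,30,40,74))]
def place(parts,p): return [q@Rz(p[2]).T+[p[0],p[1],0] for q in parts]
RACK=[box(-128.5,128.5,-50,50,0,12)]
for y in(-26,26):
    for i in range(5):
        x=-108+54*i; lo=max(x-20.5,-128.5);hi=min(x+20.5,128.5)
        RACK.append(np.vstack([box(lo,hi,y-7,y+7,12,40),box(x-1,x+1,y-7,y+7,60,60)]))
def rack(p): return place(RACK,p)
E
python3 - <<'E'
from fit import *
import glob
ims={n:r.get_image(n) for n in("scene","top")}
hsv={n:cv2.cvtColor(i,cv2.COLOR_BGR2HSV) for n,i in ims.items()}
def win(n,u,v,R):
    m=np.zeros((480,640),bool); m[max(v-R,0):v+R,max(u-R,0):u+R]=1; return m
# stopper orange part only
M={}
for n,(u,v,R) in {"scene":(246,315,30),"top":(407,254,20)}.items():
    h=hsv[n]; M[n]=((h[...,0]>=3)&(h[...,0]<=16)&(h[...,1]>235)&(h[...,2]>120)&win(n,u,v,R)).astype(float); print(n,M[n].sum())
x0=atz("top",[407,254],.05)[0]
print("stopper",fit(lambda p:stopper(p)[1:],x0[:2],M))
# neck rim via steel? flask blue body
B={}
for n,(u,v,R) in {"scene":(296,355,50),"top":(424,185,35)}.items():
    h=hsv[n]; B[n]=((h[...,0]>100)&(h[...,0]<130)&(h[...,1]>100)&win(n,u,v,R)); print(n,B[n].sum())
    cv2.imwrite(f"pics/flaskmask_{n}.png",B[n].astype(np.uint8)*255)
for n in B:
    cv2.imwrite(f"pics/m_{n}.png",np.hstack([np.where(np.load(glob.glob(f"m_{n}_{k}_*.npy")[0])[...,None],ims[n],0)[130:480,160:500] for k in("rack","stand")]))
# rim ellipse in both: grey low-saturation, bright near
for n,(u,v,R) in {"scene":(294,334,20),"top":(431,177,15)}.items():
    h=hsv[n]; g=((h[...,1]<60)&win(n,u,v,R)).astype(np.uint8)
    c=max(cv2.findContours(g,0,1)[0],key=cv2.contourArea); print(n,cv2.fitEllipse(c),cv2.boundingRect(c))
E
```

```text
scene 344.0
top 9.0
stopper (array([ 0.46038546, -0.17519786]), np.float64(37.50726744186046))
scene 2152
top 884
scene ((294.0498046875, 337.3291015625), (30.65003204345703, 35.538047790527344), 175.6210479736328) (279, 320, 31, 34)
top ((430.3753662109375, 178.0874786376953), (22.606151580810547, 27.432931900024414), 48.765384674072266) (417, 164, 28, 28)
```

View pics/m_top.png

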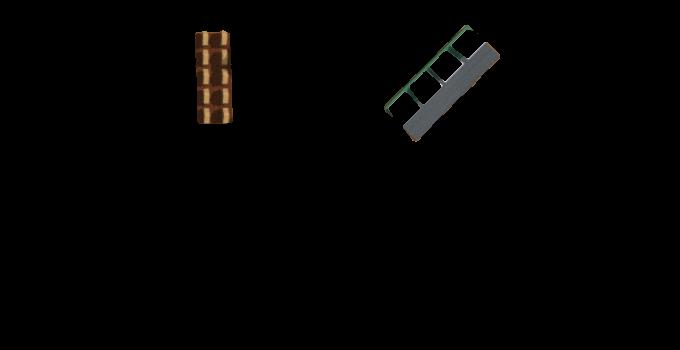

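View pics/m_scene.png

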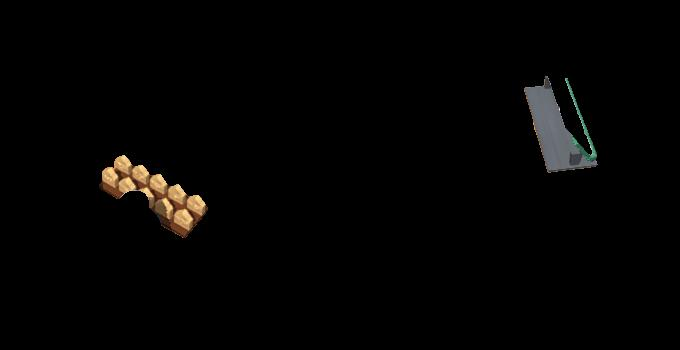

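The mask pictures match the rack and stand closely, and the rack is cut where the flask hides it in the scene view. I fit these next.

Run:
```python
from fit import *
import glob
ims={n:r.get_image(n) for n in("scene","top")}
hsv={n:cv2.cvtColor(i,cv2.COLOR_BGR2HSV) for n,i in ims.items()}
L=lambda n,k:np.load(sorted(glob.glob(f"m_{n}_{k}_*.npy"))[0])
def win(n,u,v,R):
    m=np.zeros((480,640),bool); m[max(v-R,0):v+R,max(u-R,0):u+R]=1; return m
print(hsv["top"][254,407],hsv["top"][258,400],hsv["scene"][315,246])
# stopper
M={n:np.where((hsv[n][...,0]<=20)&(hsv[n][...,1]>(215))&(hsv[n][...,2]>120)&win(n,u,v,R),1.,0) for n,(u,v,R) in {"scene":(246,315,30),"top":(407,254,20)}.items()}
print([m.sum() for m in M.values()])
x0=atz("top",[407,254],.04)[0]
for mm in (M,{"scene":M["scene"]},{"top":M["top"]},{n:L(n,"stopper").astype(float) for n in M}): print("stopper",fit(lambda p:stopper(p)[0 if mm is not M and len(mm)==2 else 1:],x0[:2],mm))
# rack
fl={"scene":cv2.dilate(L("scene","flask").astype(np.uint8),np.ones((9,9)))>0}
fl["scene"]|=win("scene",296,360,42)
m={n:L(n,"rack").astype(float) for n in M}
x0=atz("top",[373,208],.02)[0]
for mm in (m,{"top":m["top"]},{"scene":m["scene"]}): print("rack",fit(rack,[x0[0],x0[1],0.02],mm,fl))
# flask rim
for n,uvs in (("top",[430.4,178.1]),("scene",[294.05,337.3])): print(n,atz(n,uvs,.162)[0])
for n,(u,v,R) in {"scene":(294,334,22),"top":(431,178,17)}.items():
    c=ims[n][v-R:v+R,u-R:u+R]; cv2.imwrite(f"pics/rim_{n}.png",cv2.resize(c,None,fx=12,fy=12,interpolation=0))
# flask body blue + neck by mask
fm={n:L(n,"flask").astype(float) for n in M}
flask=lambda p:[q+[p[0],p[1],0] for q in(cyl(110,110,0,105),cyl(110,60,105,132),cyl(60,60,130,162))]
x0=atz("top",[430,178],.162)[0]
for mm in ({"scene":fm["scene"]},{"top":fm["top"]},fm): print("flask",fit(flask,x0[:2],mm))
```

```text
[ 13 225 238] [ 11 229 155] [ 13 252 194]
[np.float64(418.0), np.float64(286.0)]
stopper (array([ 0.46245216, -0.17605001]), np.float64(0.31153386087596613))
stopper (array([ 0.46285018, -0.17649431]), np.float64(0.10944976076555024))
stopper (array([ 0.46244085, -0.17516074]), np.float64(0.20017482517482518))
stopper (array([ 0.4631258 , -0.17582423]), np.float64(0.18411659971988054))
rack (array([ 0.59180695, -0.08978382,  0.02656292]), np.float64(0.06517901423887545))
rack (array([ 0.59199903, -0.08953624,  0.03240476]), np.float64(0.034771261897451645))
rack (array([ 0.59149609, -0.09067546,  0.02180043]), np.float64(0.02455236028214867))
top [ 0.64931501 -0.21707606  0.162     ]
scene [ 0.66347058 -0.23334522  0.162     ]
flask (array([-1.66739267,  1.75583155]), np.float64(1.0))
flask (array([ 0.51846473, -0.08084728]), np.float64(0.6443489421281892))
flask (array([ 0.5139204 , -0.07462226]), np.float64(6.289098276793558))
```

```bash
ls *.npy | tr '\n' ' '
python3 - <<'E'
from fit import *
ims={n:r.get_image(n) for n in("scene","top")}
fm={"scene":np.load("m_scene_flask_292.npy").astype(float),"top":np.load("m_top_flask_424.npy").astype(float)}
x0=atz("top",[430,178],.162)[0]
def flaskh(h,h2): return lambda p:[q+[p[0],p[1],0] for q in(cyl(110,110,0,h),cyl(110,60,h,h2),cyl(60,60,h2-2,162))]
for h,h2 in((100,125),(90,125),(105,132),(80,115)):
  print(h,[fit(flaskh(h,h2),x0[:2],mm) for mm in ({"scene":fm["scene"]},{"top":fm["top"]},fm)])
# stand: fit plate + board; ignore panel pixels
ST=[box(-65,65,-167.5,167.5,0,10)]
a=np.radians(57);u=np.array([-np.cos(a),0,np.sin(a)]);nrm=np.array([np.sin(a),0,np.cos(a)])
import glob
for n in fm:
    p=np.zeros((480,640),bool)
    for f in glob.glob(f"m_{n}_panel0_*.npy"):
        q=np.load(f)
        if q.sum()<700: p|=q
    M=np.load(glob.glob(f"m_{n}_stand_*.npy")[0])
    vis=ims[n].copy(); vis[M]=[0,0,255]; vis[p]=[255,0,0]; 
    cv2.imwrite(f"pics/sp_{n}.png",cv2.resize(vis[140:320,170:470],(800,480),interpolation=0))
E
```

```text
m_scene_flask_222.npy m_scene_flask_292.npy m_scene_flask_rim_299.npy m_scene_flue_432.npy m_scene_panel0_299.npy m_scene_panel0_313.npy m_scene_panel0_319.npy m_scene_panel0_368.npy m_scene_panel0_375.npy m_scene_panel0_377.npy m_scene_panel0_397.npy m_scene_rack_321.npy m_scene_screwdriver_224.npy m_scene_stand_372.npy m_scene_stopper_247.npy m_scene_tape_397.npy m_scene_tin_174.npy m_top_flask_372.npy m_top_flask_423.npy m_top_flask_rim_424.npy m_top_flue_257.npy m_top_panel0_145.npy m_top_panel0_163.npy m_top_panel0_221.npy m_top_panel0_243.npy m_top_panel0_256.npy m_top_panel0_262.npy m_top_panel0_288.npy m_top_rack_368.npy m_top_screwdriver_487.npy m_top_stand_264.npy m_top_stopper_408.npy m_top_tape_321.npy m_top_tin_223.npy m_top_tin_466.npy m_top_tin_487.npy Traceback (most recent call last):
  File "<stdin>", line 3, in <module>
    fid = stack.enter_context(open(os.fspath(file), "rb"))
                              ~~~~^^^^^^^^^^^^^^^^^^^^^^^
FileNotFoundError: [Errno 2] No such file or directory: 'm_top_flask_424.npy'
```

```bash
cat >> fit.py <<'E'
A57=np.radians(57);U57=np.array([-np.cos(A57),0,np.sin(A57)]);N57=np.array([np.sin(A57),0,np.cos(A57)])
def panel_stand(yc,off=5):
    o=np.array([45,yc,30.])+off*N57
    return np.array([o+N57*a*5+np.array([0,34*b,0])+U57*130*c for a in(-1,1) for b in(-1,1) for c in(0,1)])/1000
def board(): 
    o=np.array([45,0,30.]); return np.array([o+np.array([0,160*b,0])+U57*70*c-N57*a*6 for a in (0,1) for b in(-1,1) for c in(0,1)])/1000
YC=[-120,-40,40,120]
E
python3 - <<'E'
from fit import *
import glob
ims={n:r.get_image(n) for n in("scene","top")}
fm={"scene":np.load("m_scene_flask_292.npy").astype(float),"top":np.load("m_top_flask_423.npy").astype(float)}
x0=atz("top",[430,178],.162)[0]
def flaskh(h,h2): return lambda p:[q+[p[0],p[1],0] for q in(cyl(110,110,0,h),cyl(110,60,h,h2),cyl(60,60,h2-2,162))]
for h,h2 in((100,125),(90,115),(80,115)):
  print(h,[fit(flaskh(h,h2),x0[:2],mm) for mm in ({"scene":fm["scene"]},{"top":fm["top"]},fm)])
UM={}
for n in fm:
    p=np.zeros((480,640),bool)
    for f in glob.glob(f"m_{n}_panel0_*.npy"):
        q=np.load(f)
        if q.sum()<700 and "299" not in f and "313" not in f: p|=q
    M=np.load(glob.glob(f"m_{n}_stand_*.npy")[0])
    vis=ims[n].copy(); vis[M]=[0,0,255]; vis[p]=[255,0,0]; 
    cv2.imwrite(f"pics/sp_{n}.png",cv2.resize(vis[140:320,170:470],(800,480),interpolation=0))
    UM[n]=cv2.morphologyEx((M|p).astype(np.uint8),cv2.MORPH_CLOSE,np.ones((5,5))).astype(float); np.save(f"UM_{n}.npy",UM[n])
parts=[box(-65,65,-167.5,167.5,0,10)]+[panel_stand(y) for y in YC]+[board()]
x0=atz("top",[262,213],.03)[0]
for mm in(UM,{"top":UM["top"]},{"scene":UM["scene"]}):
  x,f=fit(lambda p:place(parts,p),[x0[0],x0[1],np.radians(45)],mm); print("stand",x,np.degrees(x[2]),f)
E
```

```text
100 [(array([ 0.65060825, -0.22015056]), np.float64(0.07255054432348366)), (array([ 0.64996418, -0.21750558]), np.float64(0.07861583769633508)), (array([ 0.65066212, -0.21956325]), np.float64(0.15663087631195394))]
90 [(array([ 0.65088172, -0.22029041]), np.float64(0.05077760497667185)), (array([ 0.65123174, -0.21915067]), np.float64(0.04957460732984293)), (array([ 0.65111448, -0.22002711]), np.float64(0.10448836595067298))]
80 [(array([ 0.65023165, -0.21966079]), np.float64(0.0338841368584759)), (array([ 0.65285078, -0.22078892]), np.float64(0.027814136125654452)), (array([ 0.65182602, -0.2207106 ]), np.float64(0.07095921492431582))]
stand [0.57701063 0.22446571 0.80338592] 46.03062252029394 0.25045605415066846
stand [0.57716011 0.22515425 0.79853845] 45.752882752439625 0.04104220499569337
stand [0.57633753 0.22392779 0.80100835] 45.89439754528398 0.20652562270314415
```

View pics/sp_scene.png

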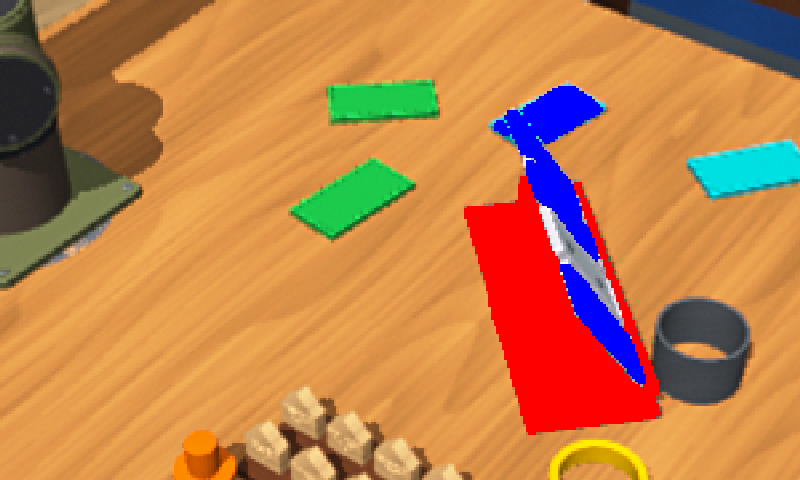

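View pics/sp_top.png

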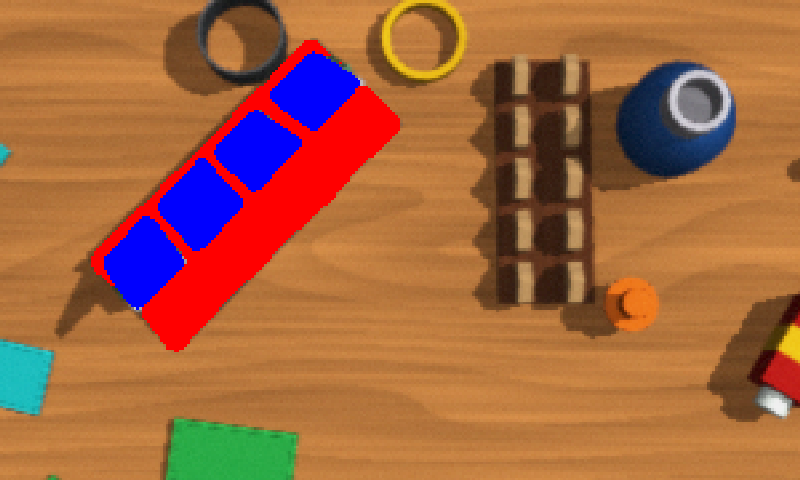

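The overlays agree, apart from one network mask that covers the look-alike behind panel 0 in the scene view. I fit the tin and overlay all the models as a check.

```bash
cat >> fit.py <<'E'
TIN=[box(-105,0,-30,30,0,60),np.c_[cyl(36,36,0,20)[:,2],cyl(36,36,0,20)[:,0],cyl(36,36,0,20)[:,1]+.03]]
# tin lying: +x local = cap direction, local origin at the cap end of body
def tin(p): return place(TIN,p)
def flask(p): return [q+[p[0],p[1],0] for q in(cyl(110,110,0,80),cyl(110,60,80,115),cyl(60,60,113,162))]
STAND=[box(-65,65,-167.5,167.5,0,10)]+[panel_stand(y) for y in YC]+[board()]
def overlay(fn,models,crop=None):
    for n in("scene","top"):
        im=cv2.resize(r.get_image(n),None,fx=3,fy=3,interpolation=cv2.INTER_CUBIC)
        for col,parts in models:
            for P in parts:
                h=cv2.convexHull(((proj(n,P)+.5)*3-.5).astype(np.float32)); cv2.polylines(im,[np.round(h).astype(np.int32)],True,col,1)
        a,b,c,d=crop[n] if crop else (0,0,640,480)
        im=im[3*b:3*d,3*a:3*c]; s=min(800/im.shape[1],600/im.shape[0]); cv2.imwrite(f"pics/{fn}_{n}.png",cv2.resize(im,None,fx=s,fy=s,interpolation=cv2.INTER_AREA))
E
python3 - <<'E'
from fit import *
T={"scene":np.load("m_scene_tin_174.npy").astype(float),"top":np.load("m_top_tin_466.npy").astype(float)}
x0=atz("top",[462,287],.03)[0]
for mm in(T,{"top":T["top"]},{"scene":T["scene"]}): x,f=fit(tin,[x0[0],x0[1],np.radians(149)],mm); print(x,np.degrees(x[2]),f)
t=fit(tin,[x0[0],x0[1],np.radians(149)],T)[0]
g=(0,255,0)
overlay("ov",[((0,255,255),place(STAND,(.577,.2247,np.radians(45.9)))),((255,0,255),rack((.592,-.0898,.0265))),(g,flask((.651,-.220))),(g,stopper((.4627,-.176))),(g,tin(t))],{"scene":(140,160,460,420),"top":(190,120,510,310)})
E
```

```text
[ 0.37187752 -0.3286502   2.60736198] 149.39083694157742 0.08661195286195286
[ 0.37155823 -0.32841469  2.61011078] 149.54833158712987 0.041403619528619526
[ 0.37222671 -0.32861285  2.60437114] 149.21947453676867 0.04193181818181818
```

View pics/ov_scene.png

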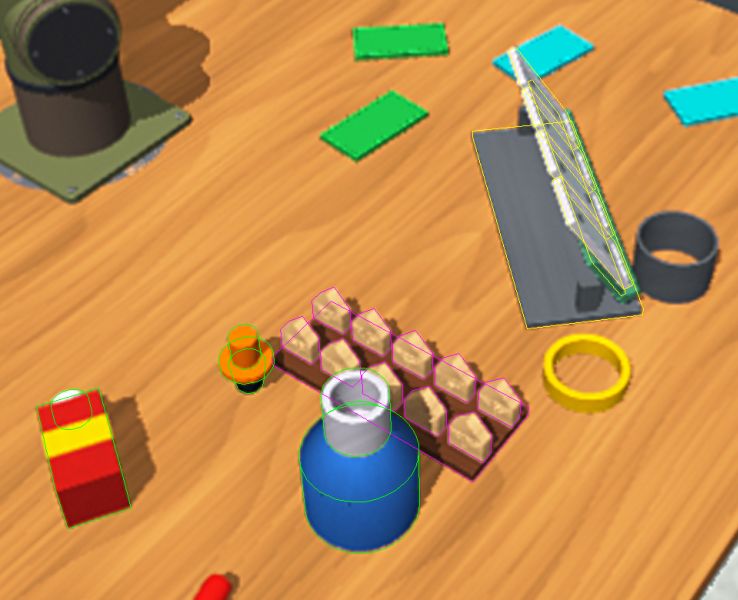

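View pics/ov_top.png

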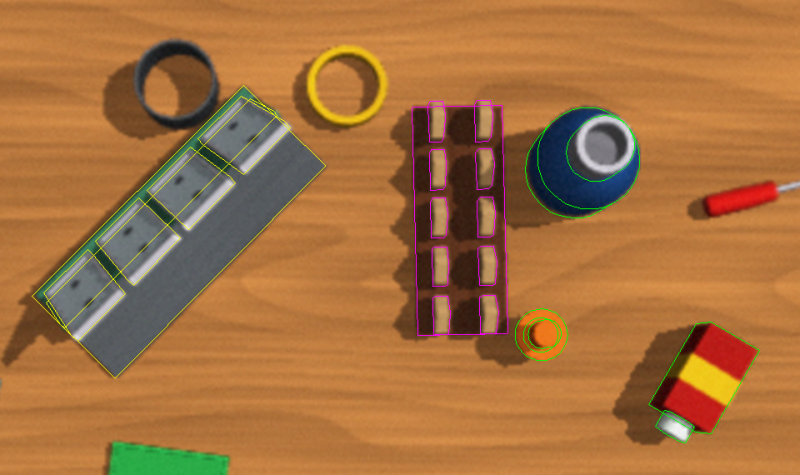

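The models line up with the rack, flask, stopper and tin in both views. The modelled panels look a few pixels off, so I zoom in on them.

Run:
```python
from fit import *
s=(.577,.2247,np.radians(45.9))
overlay("pn",[((0,0,255),place([panel_stand(y)],s)) for y in YC],{"scene":(350,170,430,300),"top":(195,145,325,275)})
overlay("pn2",[((0,0,255),place([panel_stand(y,0)],s)) for y in YC],{"scene":(350,170,430,300),"top":(195,145,325,275)})
```

```text
(no output)
```

View pics/pn_top.png

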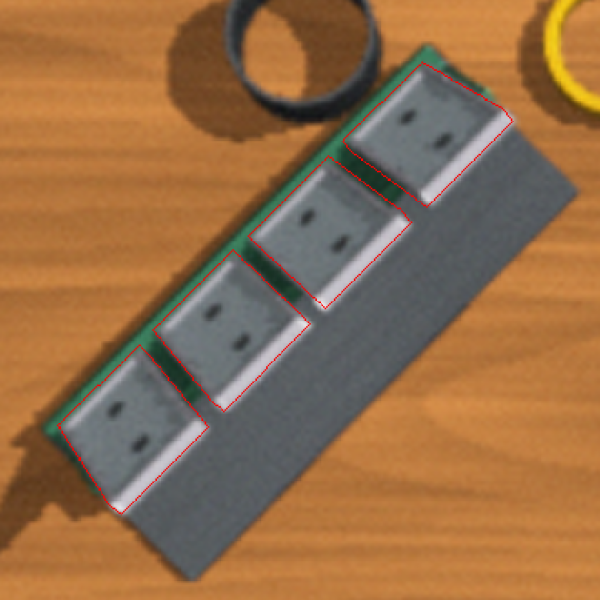

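View pics/pn_scene.png

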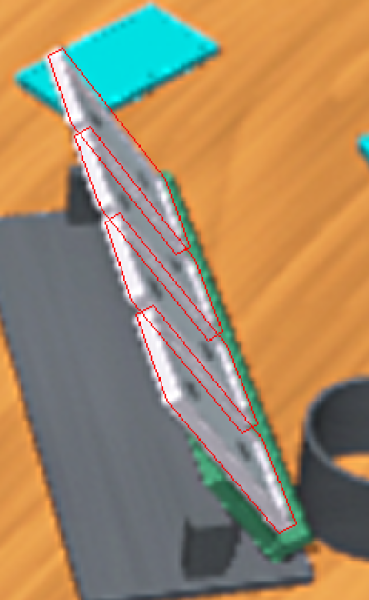

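Up close the panel models coincide with all four panels in both views. The poses are good, so I start with the move to the stopper.

```bash
python3 -m pendant '[0.108,-0.122,0.008,0,0,-0.196, 0.108,-0.122,0.008,0,0,-0.196, 0.108,-0.122,0.008,0,0,-0.196, 0.108,-0.122,0.008,0,0,-0.196, 0.108,-0.122,0.008,0,0,-0.196, 0.108,-0.122,0.008,0,0,-0.196, 0.108,-0.122,0.008,0,0,-0.196, 0.108,-0.122,0.008,0,0,-0.196, 0.108,-0.122,0.008,0,0,-0.196, 0.108,-0.122,0.008,0,0,-0.196, 0.108,-0.122,0.008,0,0,-0.196, 0.108,-0.122,0.008,0,0,-0.196]' 0
```

```text
time: 3.0
tool_pos: [0.4538, 0.2424, 0.252]
tcp_rot: [[0.043, 0.999, 0.006], [0.999, -0.043, 0.004], [0.004, 0.006, -1.0]]
wrist_force: [0.6, -0.4, -0.8]
width: 0.0859
```

```bash
cat > plan.py <<'E'
import sys,json
from h import *
from scipy.spatial.transform import Rotation as Ro
def R_of(zdir,ydir):
    z=np.array(zdir,float);z/=np.linalg.norm(z);y=np.array(ydir,float);y-=z*(y@z);y/=np.linalg.norm(y)
    return np.c_[np.cross(y,z),y,z]
def plan(pos,R=None,n=12):
    o=r.get_obs(); p=np.array(o["tool_pos"]);C=np.array(o["tcp_rot"])
    d=(np.array(pos)-p)
    w=np.zeros(3)
    if R is not None:
        w=min([Ro.from_matrix(Q@C.T).as_rotvec() for Q in (R,R@np.diag([-1,-1,1]))],key=np.linalg.norm)
    print("d mm",np.round(d*1000,1),"w deg",np.round(np.degrees(w),2),"min rows",round(max(np.linalg.norm(d)/.0417,np.degrees(np.linalg.norm(w))/7.16),1))
    print("per row",n,np.round(np.r_[d/.2/n,np.degrees(w)/30/n],3).tolist())
E
python3 -c "
from plan import *
plan([.4627,-.176,.12],R_of([0,0,-1],[1,0,0]),12)"
```

```text
d mm [   8.9 -418.4 -132. ] w deg [-0.24  0.34  2.47] min rows 10.5
per row 12 [0.004, -0.174, -0.055, -0.001, 0.001, 0.007]
```

```bash
python3 -m pendant '[0.004,-0.174,-0.055,-0.001,0.001,0.007, 0.004,-0.174,-0.055,-0.001,0.001,0.007, 0.004,-0.174,-0.055,-0.001,0.001,0.007, 0.004,-0.174,-0.055,-0.001,0.001,0.007, 0.004,-0.174,-0.055,-0.001,0.001,0.007, 0.004,-0.174,-0.055,-0.001,0.001,0.007, 0.004,-0.174,-0.055,-0.001,0.001,0.007, 0.004,-0.174,-0.055,-0.001,0.001,0.007, 0.004,-0.174,-0.055,-0.001,0.001,0.007, 0.004,-0.174,-0.055,-0.001,0.001,0.007, 0.004,-0.174,-0.055,-0.001,0.001,0.007, 0.004,-0.174,-0.055,-0.001,0.001,0.007]' 0
python3 -c "
from plan import *
plan([.4627,-.176,.12],R_of([0,0,-1],[1,0,0]),3)
plan([.4627,-.176,.044],R_of([0,0,-1],[1,0,0]),6)
im=r.get_image('top'); cv2.imwrite('pics/b.png',cv2.resize(im[200:310,350:470],None,fx=5,fy=5))"
```

```text
time: 4.0
tool_pos: [0.4727, -0.1933, 0.1212]
tcp_rot: [[0.002, 1.0, 0.022], [1.0, -0.002, 0.002], [0.002, 0.022, -1.0]]
wrist_force: [0.9, -0.1, -0.3]
width: 0.0853
d mm [-10.   17.3  -1.2] w deg [-0.09  1.27  0.09] min rows 0.5
per row 3 [-0.017, 0.029, -0.002, -0.001, 0.014, 0.001]
d mm [-10.   17.3 -77.2] w deg [-0.09  1.27  0.09] min rows 1.9
per row 6 [-0.008, 0.014, -0.064, -0.001, 0.007, 0.001]
```

View pics/b.png

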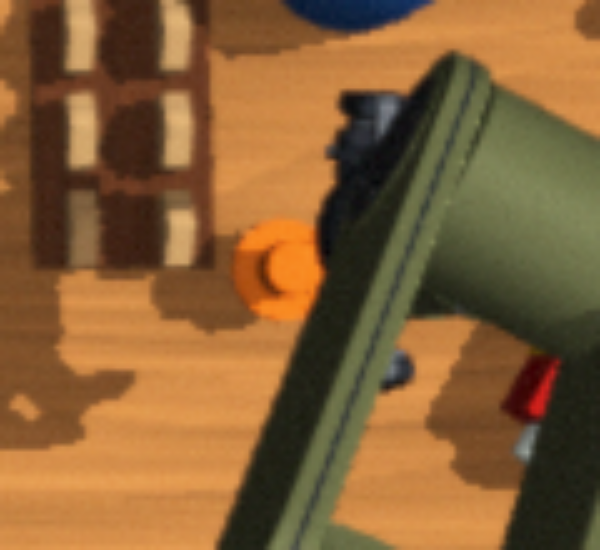

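The picture shows the stopper at (285,270), just left of the gripper, so the tool overshot in y. I correct that and settle before going down.

```bash
python3 -m pendant '[-0.025,0.043,0,0,0.021,0, -0.025,0.043,0,0,0.021,0, 0,0,0,0,0,0, 0,0,0,0,0,0]' 0
python3 -c "
from plan import *
plan([.4627,-.176,.044],R_of([0,0,-1],[1,0,0]),6)"
```

```text
time: 4.38
tool_pos: [0.4618, -0.1838, 0.1185]
tcp_rot: [[0.01, 1.0, -0.004], [1.0, -0.01, -0.002], [-0.002, -0.004, -1.0]]
wrist_force: [0.0, 0.4, -0.7]
width: 0.0855
d mm [  0.9   7.8 -74.5] w deg [ 0.13 -0.24  0.57] min rows 1.8
per row 6 [0.001, 0.007, -0.062, 0.001, -0.001, 0.003]
```

```bash
python3 -m pendant '[0.002,0.019,0,0,0,0.01, 0.002,0.019,0,0,0,0.01, 0,0,-0.08,0,0,0, 0,0,-0.08,0,0,0, 0,0,-0.08,0,0,0, 0,0,-0.08,0,0,0, 0,0,-0.05,0,0,0, 0,0,0,0,0,0, 0,0,0,0,0,0]' 0
python3 -c "
from plan import *
plan([.4627,-.176,.044],R_of([0,0,-1],[1,0,0]),2)"
```

```text
time: 5.13
tool_pos: [0.4669, -0.1652, 0.0474]
tcp_rot: [[-0.019, 1.0, 0.007], [1.0, 0.019, -0.005], [-0.005, 0.007, -1.0]]
wrist_force: [-0.1, 0.5, 0.7]
width: 0.0857
d mm [ -4.2 -10.8  -3.4] w deg [ 0.31  0.38 -1.11] min rows 0.3
per row 2 [-0.01, -0.027, -0.008, 0.005, 0.006, -0.018]
```

```bash
for i in 1 2; do python3 -c "
from h import *
o=r.get_obs();print(np.round(o['joint_velocities'],2),o['tool_pos'])"; python3 -m pendant '[0,0,0,0,0,0, 0,0,0,0,0,0]' 0 | head -2; done
```

```text
[ 1.19  0.27  0.54  0.05 -0.17  0.21] [ 0.46689831 -0.16518362  0.04735752]
time: 5.3
tool_pos: [0.4677, -0.1642, 0.0485]
[ 0.6  -0.71 -0.49 -0.01  0.41  0.11] [ 0.46768861 -0.16422802  0.04850767]
time: 5.47
tool_pos: [0.4688, -0.1643, 0.05]
```

```bash
python3 -m pendant '[-0.010,-0.02,-0.010,0,0,-0.01, -0.010,-0.02,-0.010,0,0,-0.01, 0,0,0,0,0,0, 0,0,0,0,0,0]' 0
python3 -c "
from plan import *
print(r.get_obs()['joint_velocities'])
plan([.4627,-.176,.044],R_of([0,0,-1],[1,0,0]),2)"
```

```text
time: 5.8
tool_pos: [0.4655, -0.1739, 0.0471]
tcp_rot: [[-0.01, 1.0, 0.014], [1.0, 0.01, -0.009], [-0.009, 0.014, -1.0]]
wrist_force: [-0.0, -1.0, 0.1]
width: 0.0856
[-0.81137062  0.03371147  0.2429276  -0.25393491 -0.09142337 -0.14788496]
d mm [-2.8 -2.1 -3.1] w deg [ 0.5   0.79 -0.59] min rows 0.2
per row 2 [-0.007, -0.005, -0.008, 0.008, 0.013, -0.01]
```

```bash
python3 -m pendant '[-0.010,-0.004,-0.010,0.008,0.013,-0.01, -0.003,-0.003,-0.006,0.008,0.013,-0.01, 0,0,0,0,0,0, 0,0,0,0,0,0]' 0
python3 -m pendant '[0,0,0,0,0,0, 0,0,0,0,0,0, 0,0,0,0,0,0, 0,0,0,0,0,0, 0,0,0,0,0,0, 0,0,0,0,0,0]' 255
python3 -c "
from plan import *
print(r.get_obs()['joint_velocities'])
plan([.4627,-.176,.044],R_of([0,0,-1],[1,0,0]),2)"
```

```text
time: 6.13
tool_pos: [0.4622, -0.176, 0.0434]
tcp_rot: [[0.003, 1.0, -0.002], [1.0, -0.003, 0.001], [0.001, -0.002, -1.0]]
wrist_force: [-0.2, -0.5, -0.6]
width: 0.0853
time: 6.63
tool_pos: [0.4624, -0.1758, 0.0435]
tcp_rot: [[0.002, 1.0, -0.002], [1.0, -0.002, 0.001], [0.001, -0.002, -1.0]]
wrist_force: [0.1, 0.6, -0.4]
width: 0.0288
[ 0.15247812 -0.08656704  0.02276885 -0.11155661  0.16688469  0.06081899]
d mm [ 0.3 -0.2  0.5] w deg [-0.05 -0.1   0.13] min rows 0.0
per row 2 [0.001, -0.0, 0.001, -0.001, -0.002, 0.002]
```

The grip holds (width 28.8 mm). I lift and carry the stopper toward the flask.

```bash
python3 -m pendant '[0,0,0.12,0,0,0, 0,0,0.15,0,0,0, 0,0,0.15,0,0,0, 0,0,0.15,0,0,0, 0,0,0.15,0,0,0, 0,0,0.15,0,0,0, 0,0,0.1,0,0,0, 0.08,-0.02,0.03,0,0,0, 0.10,-0.02,0,0,0,0, 0.1,-0.03,0,0,0,0, 0,0,0,0,0,0, 0,0,0,0,0,0]' 255
python3 - <<'E'
from plan import *
from fit import *
print(r.get_obs()['width'])
im=r.get_image("top")
t=r.trace("top","flask"); print([(x["p"],x["uv"],x["pixels"].sum()) for x in t])
r.get_image("scene"); t2=r.trace("scene","flask"); print([(x["p"],x["uv"],x["pixels"].sum()) for x in t2])
overlay("c",[((0,255,0),flask((.651,-.220)))],{"scene":(200,230,400,430),"top":(340,120,500,260)})
plan([.651,-.22,.25],R_of([0,0,-1],[1,0,0]),6)
E
```

```text
time: 7.63
tool_pos: [0.5138, -0.1865, 0.2529]
tcp_rot: [[0.002, 1.0, -0.007], [1.0, -0.002, 0.004], [0.004, -0.007, -1.0]]
wrist_force: [-0.6, -0.4, -1.9]
width: 0.0286
0.02857262765410467
[(0.89, [421.4, 185.8], np.int64(1349))]
[(0.81, [292.3, 366.2], np.int64(3221)), (0.43, [320.9, 328.1], np.int64(3561))]
d mm [138.2 -33.7  -2.8] w deg [-0.22 -0.43  0.12] min rows 3.4
per row 6 [0.115, -0.028, -0.002, -0.001, -0.002, 0.001]
```

View pics/c_scene.png

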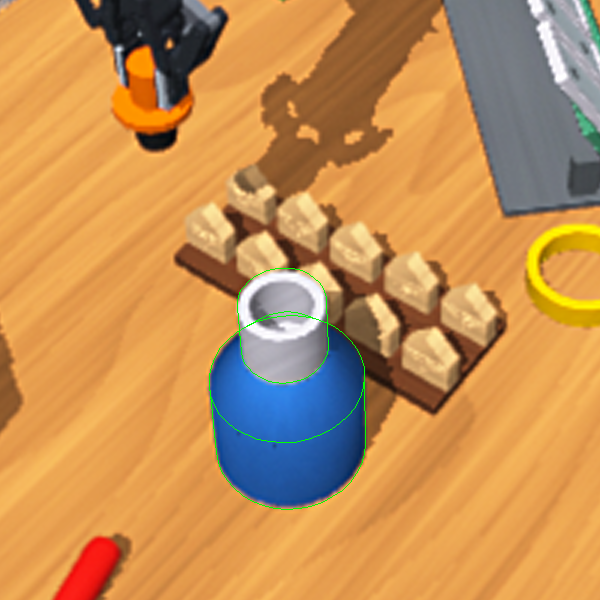

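View pics/c_top.png

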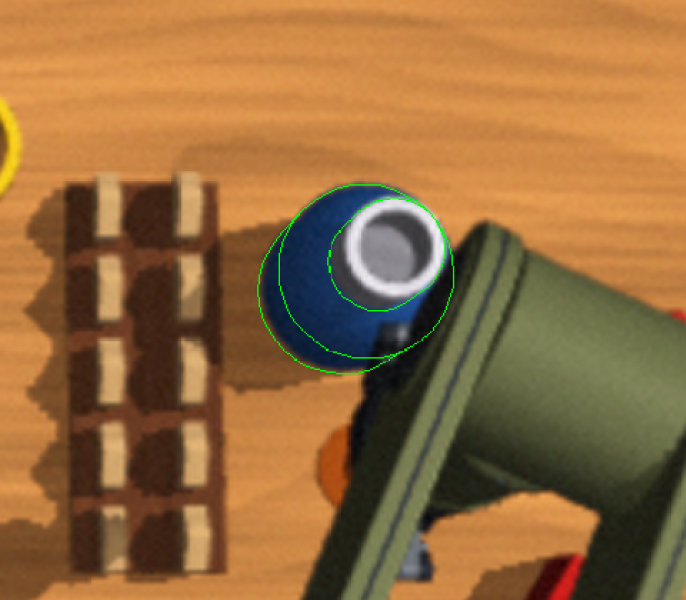

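The flask still matches the model in both views, so it has not moved. The stopper hangs straight in the gripper at (150,100) in the scene crop. I move it over the mouth.

```bash
python3 -m pendant '[0.115,-0.028,0,0,-0.002,0, 0.115,-0.028,0,0,-0.002,0, 0.115,-0.028,0,0,-0.002,0, 0.115,-0.028,0,0,-0.002,0, 0.10,-0.028,0,0,0,0, 0.05,-0.02,0,0,0,0, 0,0,0,0,0,0, 0,0,0,0,0,0, 0,0,0,0,0,0]' 255
python3 - <<'E'
from plan import *
print(r.get_obs()['joint_velocities'])
plan([.651,-.22,.25],R_of([0,0,-1],[1,0,0]),2)
E
```

```text
time: 8.68
tool_pos: [0.6321, -0.2172, 0.2508]
tcp_rot: [[0.003, 1.0, -0.011], [1.0, -0.003, 0.007], [0.007, -0.011, -1.0]]
wrist_force: [-0.1, 0.1, -1.4]
width: 0.0286
[-0.06801955 -0.40187326  1.04475107 -0.07129694  0.43910969 -0.01357538]
d mm [18.9 -2.8 -0.8] w deg [-0.41 -0.66  0.2 ] min rows 0.5
per row 2 [0.047, -0.007, -0.002, -0.007, -0.011, 0.003]
```

```bash
python3 -m pendant '[0.047,-0.007,-0.002,-0.007,-0.011,0.003, 0.045,-0.007,-0.002,-0.007,-0.011,0.003, 0,0,0,0,0,0, 0,0,0,0,0,0, 0,0,0,0,0,0]' 255
python3 - <<'E'
from plan import *
from fit import *
print(r.get_obs()['joint_velocities'])
plan([.651,-.22,.25],R_of([0,0,-1],[1,0,0]),2)
t=np.array(r.get_obs()["tool_pos"])
overlay("d",[((0,255,0),flask((.651,-.220))),((0,0,255),stopper(t[:2],t[2]-.0435))],{"scene":(240,230,360,410),"top":(380,130,480,230)})
E
```

```text
time: 9.1
tool_pos: [0.6491, -0.2191, 0.2507]
tcp_rot: [[0.0, 1.0, -0.0], [1.0, -0.0, -0.0], [-0.0, -0.0, -1.0]]
wrist_force: [-0.3, -0.1, -0.2]
width: 0.0285
[-0.00259297 -0.21455407  0.08239545 -0.06022545  0.3483415  -0.02437511]
d mm [ 1.9 -0.9 -0.7] w deg [ 0.02 -0.02  0.02] min rows 0.1
per row 2 [0.005, -0.002, -0.002, 0.0, -0.0, 0.0]
```

View pics/d_scene.png

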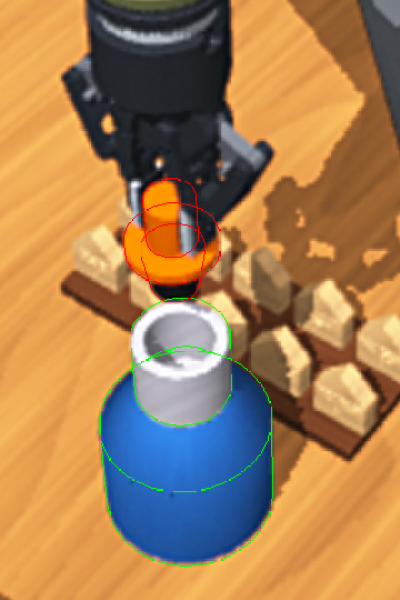

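The stopper model and the image agree above the mouth at about (175,250), and the mouth is centred near (182,340). I descend.

```bash
python3 -m pendant '[0.005,-0.002,-0.05,0,0,0, 0.003,-0.002,-0.06,0,0,0, 0,0,-0.06,0,0,0, 0,0,-0.06,0,0,0, 0,0,-0.05,0,0,0, 0,0,-0.03,0,0,0, 0,0,0,0,0,0, 0,0,0,0,0,0]' 255
python3 - <<'E'
from plan import *
plan([.651,-.22,.1735],R_of([0,0,-1],[1,0,0]),2)
E
```

```text
time: 9.87
tool_pos: [0.6483, -0.2195, 0.1805]
tcp_rot: [[0.001, 1.0, -0.004], [1.0, -0.001, 0.001], [0.001, -0.004, -1.0]]
wrist_force: [0.3, 0.9, -0.4]
width: 0.0285
d mm [ 2.7 -0.5 -7. ] w deg [-0.05 -0.23  0.04] min rows 0.2
per row 2 [0.007, -0.001, -0.017, -0.001, -0.004, 0.001]
```

```bash
python3 -m pendant '[0.009,-0.001,-0.012,0,-0.004,0, 0.005,-0.001,-0.012,0,-0.004,0, 0,0,-0.012,0,0,0, 0,0,-0.01,0,0,0, 0,0,-0.01,0,0,0]' 255
python3 - <<'E'
from plan import *
plan([.651,-.22,.1735],R_of([0,0,-1],[1,0,0]),2)
E
```

```text
time: 10.28
tool_pos: [0.6526, -0.2204, 0.1733]
tcp_rot: [[0.001, 1.0, 0.005], [1.0, -0.001, -0.001], [-0.001, 0.005, -1.0]]
wrist_force: [-4.0, 1.8, 11.5]
width: 0.0283
d mm [-1.6  0.4  0.2] w deg [0.05 0.27 0.04] min rows 0.0
per row 2 [-0.004, 0.001, 0.0, 0.001, 0.004, 0.001]
```

The wrist reads 11.5 N at the expected height, so the flange is on the neck. I release and retreat upward.

```bash
python3 -m pendant '[0,0,0,0,0,0, 0,0,0,0,0,0, 0,0,0,0,0,0, 0,0,0,0,0,0, 0,0,0,0,0,0, 0,0,0.04,0,0,0, 0,0,0.1,0,0,0, 0,0,0.15,0,0,0, 0,0,0.15,0,0,0, 0,0,0.08,0,0,0, 0,0,0,0,0,0, 0,0,0,0,0,0]' 0
python3 - <<'E'
from plan import *
from fit import *
overlay("e",[((0,255,0),flask((.651,-.220))),((0,0,255),stopper((.652,-.22),.130))],{"scene":(240,250,360,410),"top":(380,130,480,230)})
E
```

```text
time: 11.28
tool_pos: [0.6522, -0.2203, 0.2839]
tcp_rot: [[0.001, 1.0, 0.005], [1.0, -0.001, -0.001], [-0.001, 0.005, -1.0]]
wrist_force: [-0.0, 0.6, -0.6]
width: 0.0854
```

View pics/e_scene.png

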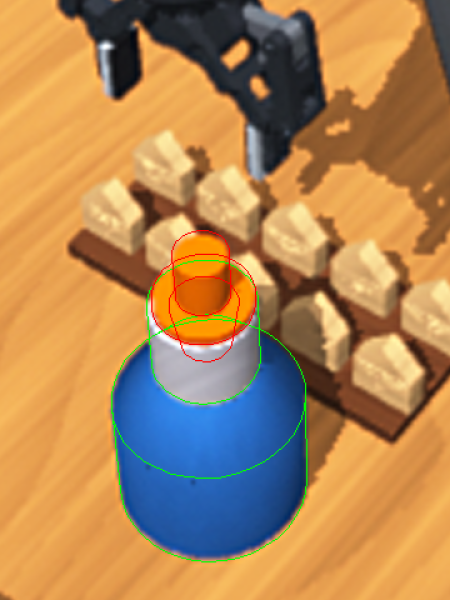

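The stopper sits home, flange on the neck and matching the model at (203,300). Next come the panels: I compute the grasp and slot targets.

```bash
cat >> plan.py <<'E'
from fit import *
SP=(.577,.2247,np.radians(45.9)); RP=(.592,-.0898,.0265)
Rs=Rz(SP[2]); U=Rs@U57; N=Rs@N57
RG=R_of(-U,N)
def grasp(yc,s=.108,back=0.):
    o=Rs@(np.array([45,yc,30.])+5*N57)/1000+[SP[0],SP[1],0]
    g=o+U*s
    return g+(-U)*r.pinch_z+U*back
RD=R_of([0,0,-1],Rz(RP[2])@[1,0,0])
def slot(i,z):
    p=Rz(RP[2])@[(-81,-27,27,81)[i]/1000,0,0]+[RP[0],RP[1],0]; return np.array([p[0],p[1],z])
E
python3 - <<'E'
from plan import *
print("U",U,"N",N)
for y in YC: print(y,grasp(y),grasp(y,back=.08))
for i in range(4): print(i,slot(i,.27))
plan(grasp(-120,back=.1),RG,12)
E
```

```text
U [-0.37902127 -0.39111961  0.83867057] N [0.58364158 0.60227139 0.54463904]
-120 [0.66356284 0.14159052 0.10761648] [0.63324114 0.11030095 0.17471012]
-40 [0.60611274 0.19726355 0.10761648] [0.57579103 0.16597398 0.17471012]
40 [0.54866263 0.25293657 0.10761648] [0.51834093 0.221647   0.17471012]
120 [0.49121253 0.30860959 0.10761648] [0.46089083 0.27732003 0.17471012]
0 [ 0.51102844 -0.09194625  0.27      ]
1 [ 0.56500948 -0.09051542  0.27      ]
2 [ 0.61899052 -0.08908458  0.27      ]
3 [ 0.67297156 -0.08765375  0.27      ]
d mm [-26.1 322.6 -91.3] w deg [ 13.14 -30.98  44.66] min rows 8.1
per row 12 [-0.011, 0.134, -0.038, 0.036, -0.086, 0.124]
```

```bash
python3 -m pendant '[-0.012,0.12,0,0.036,-0.086,0.124, -0.012,0.15,0,0.036,-0.086,0.124, -0.012,0.16,-0.02,0.036,-0.086,0.124, -0.012,0.16,-0.04,0.036,-0.086,0.124, -0.012,0.16,-0.05,0.036,-0.086,0.124, -0.012,0.16,-0.05,0.036,-0.086,0.124, -0.012,0.16,-0.05,0.036,-0.086,0.124, -0.012,0.16,-0.05,0.036,-0.086,0.124, -0.012,0.14,-0.05,0.036,-0.086,0.124, -0.012,0.12,-0.05,0.036,-0.086,0.124, -0.012,0.06,-0.03,0.036,-0.086,0.124, 0,0,0,0.036,-0.086,0.124]' 0
python3 -m pendant '[0,0,0,0,0,0, 0,0,0,0,0,0]' 0
python3 - <<'E'
from plan import *
print(r.get_obs()['joint_velocities'])
plan(grasp(-120,back=.1),RG,3)
E
```

```text
time: 12.38
tool_pos: [0.6087, 0.1045, 0.1795]
tcp_rot: [[-0.739, 0.569, 0.359], [0.673, 0.618, 0.406], [0.009, 0.542, -0.84]]
wrist_force: [0.3, -0.5, 0.3]
width: 0.0852
time: 12.55
tool_pos: [0.6036, 0.1049, 0.1739]
tcp_rot: [[-0.738, 0.576, 0.35], [0.674, 0.616, 0.408], [0.019, 0.537, -0.843]]
wrist_force: [0.5, 0.1, -0.3]
width: 0.0853
[-0.64138778  1.29971185  1.98594493  0.483176   -0.6522248  -2.09233104]
d mm [22.  -2.4 17.6] w deg [-0.38 -1.17 -1.71] min rows 0.7
per row 3 [0.037, -0.004, 0.029, -0.004, -0.013, -0.019]
```

```bash
python3 -m pendant '[0.05,-0.004,0.04,-0.004,-0.013,-0.019, 0.04,-0.004,0.03,-0.004,-0.013,-0.019, 0.03,-0.004,0.02,-0.004,-0.013,-0.019, 0,0,0,0,0,0, 0,0,0,0,0,0]' 0
python3 - <<'E'
from plan import *
print(r.get_obs()['joint_velocities'])
plan(grasp(-120,back=.1),RG,3)
plan(grasp(-120,back=.0),RG,6)
E
```

```text
time: 12.97
tool_pos: [0.6276, 0.1007, 0.1896]
tcp_rot: [[-0.71, 0.597, 0.375], [0.705, 0.596, 0.386], [0.007, 0.538, -0.843]]
wrist_force: [-0.1, 0.5, -0.4]
width: 0.0853
[ 0.19917836 -0.09584729 -1.07376708 -0.65664368 -0.44899436  1.69554849]
d mm [-1.9  1.7  1.8] w deg [ 0.05 -0.6   0.7 ] min rows 0.1
per row 3 [-0.003, 0.003, 0.003, 0.001, -0.007, 0.008]
d mm [ 36.   40.9 -82. ] w deg [ 0.05 -0.6   0.7 ] min rows 2.4
per row 6 [0.03, 0.034, -0.068, 0.0, -0.003, 0.004]
```

```bash
python3 -m pendant '[0.02,0.024,-0.05,0,-0.003,0.004, 0.03,0.034,-0.068,0,-0.003,0.004, 0.03,0.034,-0.068,0,-0.003,0.004, 0.03,0.034,-0.068,0,-0.003,0.004, 0.03,0.034,-0.068,0,-0.003,0.004, 0.02,0.02,-0.045,0,0,0, 0.0,0.0,0,0,0,0, 0,0,0,0,0,0]' 0
python3 - <<'E'
from plan import *
print(r.get_obs()['joint_velocities'])
plan(grasp(-120,back=.0),RG,2)
overlay("f",[((0,0,255),place([panel_stand(y)],SP)) for y in YC],{"scene":(340,130,450,300),"top":(195,125,345,275)})
E
```

```text
time: 13.63
tool_pos: [0.6598, 0.1388, 0.1088]
tcp_rot: [[-0.715, 0.589, 0.376], [0.699, 0.601, 0.387], [0.002, 0.539, -0.842]]
wrist_force: [-0.1, -0.5, -0.3]
width: 0.0855
[ 0.51828927  1.55724323  0.50341916  0.17906125 -0.58901155 -0.06711486]
d mm [ 3.7  2.8 -1.2] w deg [ 0.16 -0.34  0.23] min rows 0.1
per row 2 [0.009, 0.007, -0.003, 0.003, -0.006, 0.004]
```

View pics/f_scene.png

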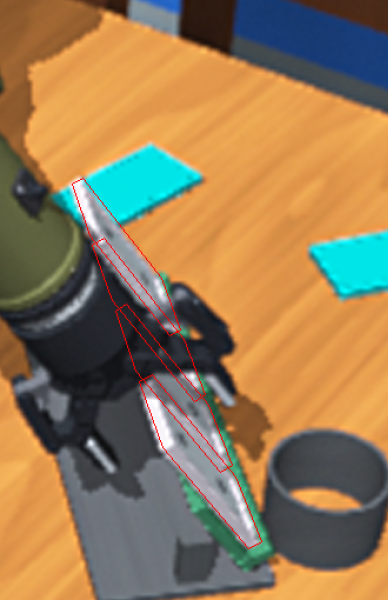

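View pics/f_top.png

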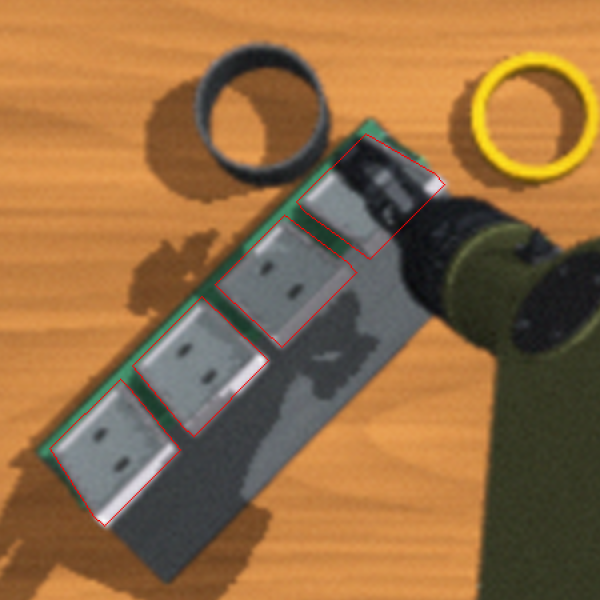

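The top view shows the gripper over the rightmost panel at (385,190), one finger on its front face. I centre the tool and close.

```bash
python3 -m pendant '[0.01,0.008,-0.003,0.003,-0.006,0.004, 0.004,0.004,-0.003,0.003,-0.006,0.004, 0,0,0,0,0,0]' 0 
python3 -m pendant '[0,0,0,0,0,0, 0,0,0,0,0,0, 0,0,0,0,0,0, 0,0,0,0,0,0, 0,0,0,0,0,0, 0,0,0,0,0,0, 0,0,0,0,0,0]' 255
python3 - <<'E'
from plan import *
print(r.get_obs()['joint_velocities'])
plan(grasp(-120,back=.0),RG,2)
plan(grasp(-120,back=.1)+N*.01,RG,8)
E
```

```text
time: 13.98
tool_pos: [0.6639, 0.1401, 0.1107]
tcp_rot: [[-0.718, 0.581, 0.384], [0.697, 0.602, 0.391], [-0.004, 0.548, -0.836]]
wrist_force: [0.0, 0.3, 0.5]
width: 0.0857
time: 14.57
tool_pos: [0.6643, 0.1391, 0.1128]
tcp_rot: [[-0.717, 0.58, 0.387], [0.697, 0.601, 0.39], [-0.007, 0.55, -0.835]]
wrist_force: [-0.3, -0.1, -1.6]
width: 0.009
[ 0.06086753  0.01968792  0.3532516  -0.15707256  0.0110192  -0.01876692]
d mm [-0.7  2.5 -5.2] w deg [0.03 0.52 0.11] min rows 0.1
per row 2 [-0.002, 0.006, -0.013, 0.0, 0.009, 0.002]
d mm [-32.8 -30.6  84.1] w deg [0.03 0.52 0.11] min rows 2.3
per row 8 [-0.021, -0.019, 0.053, 0.0, 0.002, 0.0]
```

Gripped, with width 9 mm on the 10 mm panel. I lift it out along the slope.

```bash
python3 -m pendant '[-0.012,-0.012,0.04,0,0,0, -0.03,-0.03,0.08,0,0,0, -0.04,-0.04,0.1,0,0,0, -0.04,-0.04,0.1,0,0,0, -0.04,-0.04,0.1,0,0,0, -0.03,-0.03,0.1,0,0,0, 0,0,0.1,0,0,0, 0,0,0.1,0,0,0, 0,0,0.1,0,0,0, 0,0,0.05,0,0,0, 0,0,0,0,0,0]' 255
python3 - <<'E'
from plan import *
print(r.get_obs()['joint_velocities'])
plan(slot(3,.27),RD,12)
im=r.get_image("scene"); cv2.imwrite("pics/g.png",cv2.resize(im[100:380,200:480],None,fx=2,fy=2))
E
```

```text
time: 15.48
tool_pos: [0.6144, 0.0975, 0.2914]
tcp_rot: [[-0.717, 0.588, 0.373], [0.697, 0.604, 0.387], [0.002, 0.537, -0.843]]
wrist_force: [0.7, 0.4, -1.4]
width: 0.0091
[-0.20903424 -0.70874939  0.57123527 -0.5286868  -0.23364962 -0.25647563]
d mm [  58.6 -185.2  -21.4] w deg [-13.47  30.47 -43.05] min rows 7.6
per row 12 [0.024, -0.077, -0.009, -0.037, 0.085, -0.12]
```

View pics/g.png

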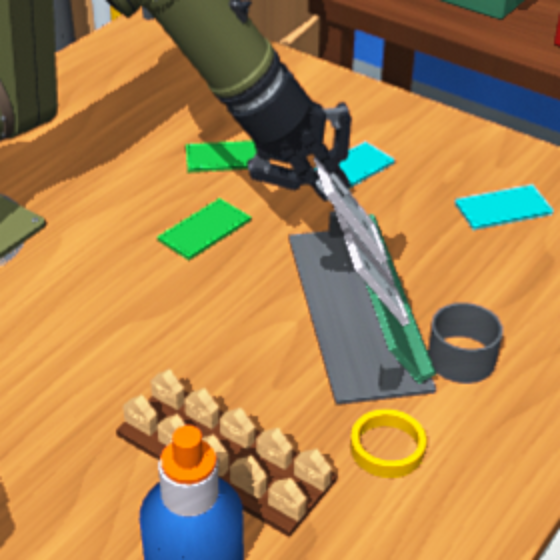

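The panel hangs from the gripper above the stand. I swing it over slot 3.

```bash
python3 -m pendant '[0.024,-0.06,0,-0.037,0.085,-0.12, 0.024,-0.08,0,-0.037,0.085,-0.12, 0.024,-0.08,0,-0.037,0.085,-0.12, 0.024,-0.08,0,-0.037,0.085,-0.12, 0.024,-0.08,0,-0.037,0.085,-0.12, 0.024,-0.08,0,-0.037,0.085,-0.12, 0.024,-0.08,0,-0.037,0.085,-0.12, 0.024,-0.08,0,-0.037,0.085,-0.12, 0.024,-0.08,0,-0.037,0.085,-0.12, 0.024,-0.08,0,-0.037,0.085,-0.12, 0.024,-0.07,0,-0.037,0.085,-0.12, 0.01,-0.04,0,-0.037,0.085,-0.12]' 255
python3 -m pendant '[0,0,0,0,0,0, 0,0,0,0,0,0, 0,0,0,0,0,0]'
python3 - <<'E'
from plan import *
print(r.get_obs()['joint_velocities'])
plan(slot(3,.27),RD,3)
E
```

```text
time: 16.53
tool_pos: [0.6544, -0.0841, 0.2652]
tcp_rot: [[0.017, 0.998, -0.062], [1.0, -0.017, 0.014], [0.013, -0.062, -0.998]]
wrist_force: [-0.4, -0.0, -1.6]
width: 0.0092
time: 16.78
tool_pos: [0.6548, -0.0839, 0.2574]
tcp_rot: [[0.016, 0.997, -0.071], [1.0, -0.014, 0.017], [0.016, -0.072, -0.997]]
wrist_force: [0.3, -0.7, -1.4]
width: 0.0091
[ 0.13980548  0.64187436  1.68214604  0.75099932 -0.51677061 -1.22024243]
d mm [18.2 -3.7 12.6] w deg [-0.89 -4.12  2.37] min rows 0.7
per row 3 [0.03, -0.006, 0.021, -0.01, -0.046, 0.026]
```

```bash
python3 -m pendant '[0.04,-0.006,0.01,-0.01,-0.046,0.026, 0.03,-0.006,0,-0.01,-0.046,0.026, 0.03,-0.006,0,-0.01,-0.046,0.026, 0,0,0,0,0,0, 0,0,0,0,0,0, 0,0,0,0,0,0]'
python3 - <<'E'
from plan import *
print(r.get_obs()['joint_velocities'])
plan(slot(3,.17),RD,2)
E
```

```text
time: 17.28
tool_pos: [0.6723, -0.0844, 0.259]
tcp_rot: [[-0.037, 0.999, 0.006], [0.999, 0.037, 0.003], [0.002, 0.006, -1.0]]
wrist_force: [-0.4, 0.5, -1.5]
width: 0.009
[ 0.21058069 -0.99598815  0.71062615  0.17248326  0.02209522 -0.25538314]
d mm [  0.7  -3.3 -89. ] w deg [-0.14  0.35 -0.62] min rows 2.1
per row 2 [0.002, -0.008, -0.222, -0.002, 0.006, -0.01]
```

```bash
python3 -m pendant '[0.001,-0.008,-0.05,-0.001,0.003,-0.005, 0.001,-0.008,-0.08,-0.001,0.003,-0.005, 0,0,-0.1,0,0,0, 0,0,-0.1,0,0,0, 0,0,-0.08,0,0,0, 0,0,-0.04,0,0,0, 0,0,0,0,0,0, 0,0,0,0,0,0]'
python3 - <<'E'
from plan import *
print(r.get_obs()['joint_velocities'])
plan(slot(3,.17),RD,2)
t=np.array(r.get_obs()["tool_pos"]); Rt=np.array(r.get_obs()["tcp_rot"])
P=(np.array([[a*.034,b*.005,c] for a in(-1,1) for b in(-1,1) for c in(.0943-.130,.0943)]))@Rt.T+t
overlay("i",[((0,0,255),[P]),((255,0,255),rack(RP))],{"scene":(240,230,400,390),"top":(340,120,460,260)})
E
```

```text
time: 17.95
tool_pos: [0.6714, -0.0876, 0.1651]
tcp_rot: [[-0.032, 0.999, 0.005], [0.999, 0.032, 0.001], [0.001, 0.006, -1.0]]
wrist_force: [-0.3, -0.4, -1.4]
width: 0.0095
[ 0.01972245  0.67642711  0.68170383  0.08514416 -0.30145343  0.02547742]
d mm [ 1.6 -0.1  4.9] w deg [-0.07  0.31 -0.33] min rows 0.1
per row 2 [0.004, -0.0, 0.012, -0.001, 0.005, -0.006]
```

View pics/i_scene.png

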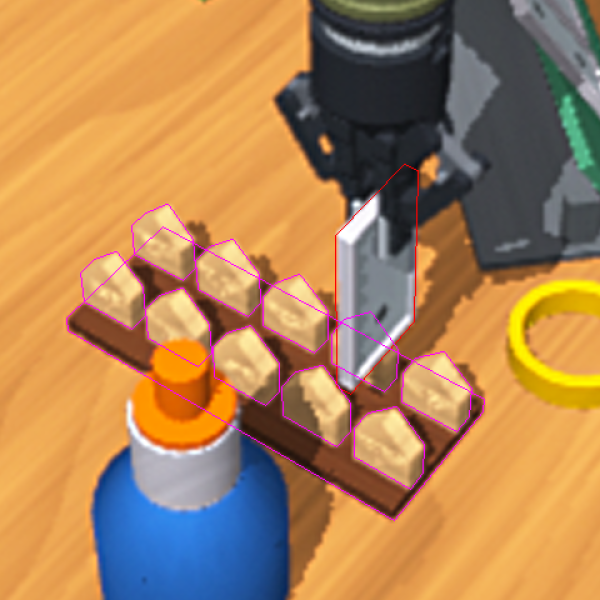

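View pics/i_top.png

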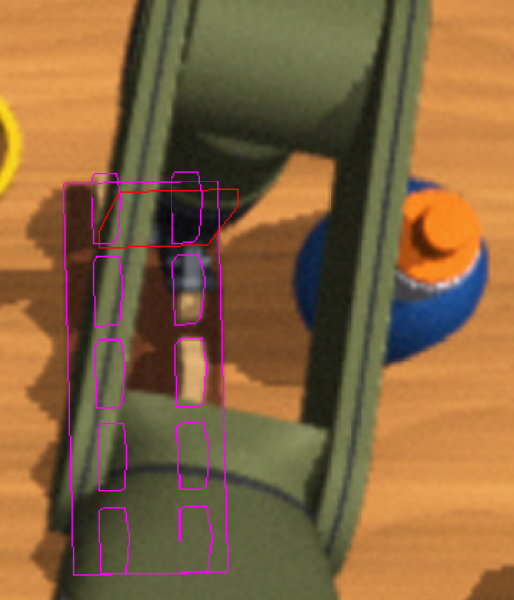

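The panel model and the image agree within about a pixel, and the panel's lower edge sits over the valley at (345,385). I lower it into the slot in small steps.

```bash
python3 -m pendant '[0.006,0,-0.04,0,0.004,-0.006, 0.003,0,-0.05,0,0.004,-0.006, 0,0,-0.05,0,0,0, 0,0,-0.03,0,0,0, 0,0,0,0,0,0]'
python3 - <<'E'
from plan import *
print(r.get_obs()['wrist_force'])
plan(slot(3,.1063),RD,2)
E
```

```text
time: 18.47
tool_pos: [0.6763, -0.0884, 0.1343]
tcp_rot: [[-0.025, 1.0, 0.01], [1.0, 0.025, -0.001], [-0.002, 0.01, -1.0]]
wrist_force: [-2.9, 0.7, 4.2]
width: 0.0089
[-2.8679883   0.72844293  4.1999297 ]
d mm [ -3.3   0.8 -28. ] w deg [0.08 0.57 0.06] min rows 0.7
per row 2 [-0.008, 0.002, -0.07, 0.001, 0.01, 0.001]
```

```bash
python3 -m pendant '[-0.012,0,0.005,0,0.01,0, -0.006,0,-0.01,0,0.01,0, 0,0,-0.02,0,0,0, 0,0,-0.02,0,0,0, 0,0,0,0,0,0]'
python3 - <<'E'
from plan import *
plan(slot(3,.1063),RD,2)
E
```

```text
time: 18.88
tool_pos: [0.6722, -0.0883, 0.1228]
tcp_rot: [[-0.025, 1.0, -0.002], [1.0, 0.025, -0.001], [-0.001, -0.002, -1.0]]
wrist_force: [0.4, -0.1, -1.9]
width: 0.0092
d mm [  0.8   0.6 -16.5] w deg [ 0.06 -0.12  0.06] min rows 0.4
per row 2 [0.002, 0.001, -0.041, 0.001, -0.002, 0.001]
```

```bash
python3 -m pendant '[0.002,0.001,-0.02,0,0,0, 0,0,-0.02,0,0,0, 0,0,-0.02,0,0,0, 0,0,-0.015,0,0,0, 0,0,0,0,0,0]'
python3 - <<'E'
from plan import *
plan(slot(3,.1063),RD,2)
E
```

```text
time: 19.3
tool_pos: [0.6726, -0.0879, 0.1052]
tcp_rot: [[-0.025, 1.0, -0.003], [1.0, 0.025, -0.001], [-0.001, -0.003, -1.0]]
wrist_force: [-0.3, 0.6, -2.9]
width: 0.0095
d mm [0.3 0.2 1.1] w deg [ 0.04 -0.15  0.06] min rows 0.0
per row 2 [0.001, 0.001, 0.003, 0.001, -0.003, 0.001]
```

```bash
python3 -m pendant '[0,0,-0.01,0,0,0, 0,0,-0.01,0,0,0, 0,0,-0.01,0,0,0, 0,0,0,0,0,0]'
```

```text
time: 19.63
tool_pos: [0.673, -0.0877, 0.1057]
tcp_rot: [[-0.026, 1.0, 0.0], [1.0, 0.026, -0.002], [-0.002, 0.0, -1.0]]
wrist_force: [0.6, -0.6, -1.8]
width: 0.0093
```

```bash
python3 -m pendant '[0,0,-0.018,0,0,0, 0,0,-0.018,0,0,0, 0,0,-0.015,0,0,0]'
```

```text
time: 19.88
tool_pos: [0.6743, -0.0876, 0.1047]
tcp_rot: [[-0.026, 1.0, 0.006], [1.0, 0.026, -0.003], [-0.003, 0.006, -1.0]]
wrist_force: [-5.1, 0.8, 12.8]
width: 0.0093
```

The wrist reads 12.8 N at floor height. I release with a partial opening and rise.

```bash
python3 -m pendant '[0,0,0,0,0,0, 0,0,0,0,0,0, 0,0,0,0,0,0, 0,0,0.01,0,0,0, 0,0,0.08,0,0,0, 0,0,0.15,0,0,0, 0,0,0.15,0,0,0, 0,0,0.15,0,0,0, 0,0,0.15,0,0,0, 0,0,0.06,0,0,0, 0,0,0,0,0,0]' 140
python3 - <<'E'
from plan import *
P=box(-5,5,-34,34,0,130)@Rz(RP[2]).T+slot(3,.012)
overlay("j",[((0,0,255),[P])],{"scene":(240,200,400,390),"top":(340,120,460,260)})
plan(grasp(-40,back=.1),RG,12)
E
```

```text
time: 20.8
tool_pos: [0.673, -0.0873, 0.2562]
tcp_rot: [[-0.026, 1.0, 0.0], [1.0, 0.026, -0.001], [-0.001, 0.0, -1.0]]
wrist_force: [-0.0, -0.5, -0.5]
width: 0.0387
d mm [-103.5  245.2  -61.9] w deg [ 13.68 -31.16  43.16] min rows 7.7
per row 12 [-0.043, 0.102, -0.026, 0.038, -0.087, 0.12]
```

View pics/j_scene.png

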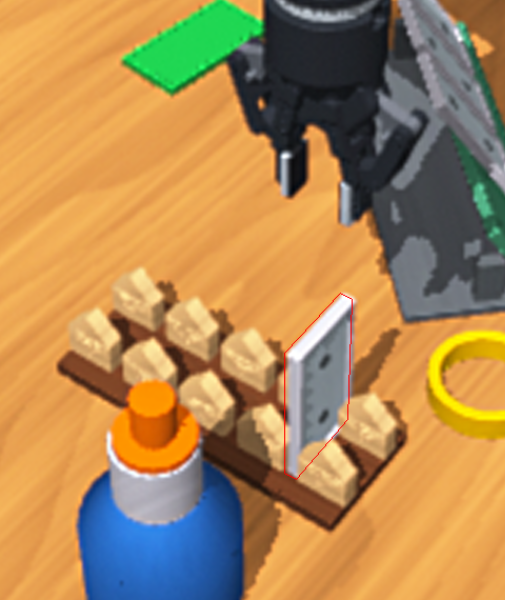

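The first panel stands in slot 3 and coincides with the model. Now panel -40.

```bash
python3 -m pendant '[-0.043,0.09,0,0.038,-0.087,0.12, -0.043,0.11,0,0.038,-0.087,0.12, -0.043,0.11,0,0.038,-0.087,0.12, -0.043,0.11,0,0.038,-0.087,0.12, -0.043,0.11,0,0.038,-0.087,0.12, -0.043,0.11,-0.02,0.038,-0.087,0.12, -0.043,0.11,-0.04,0.038,-0.087,0.12, -0.043,0.11,-0.04,0.038,-0.087,0.12, -0.043,0.11,-0.04,0.038,-0.087,0.12, -0.043,0.11,-0.03,0.038,-0.087,0.12, -0.02,0.08,0,0.038,-0.087,0.12, 0,0.03,0,0.03,-0.07,0.1]' 0
python3 -m pendant '[0,0,0,0,0,0, 0,0,0,0,0,0]'
python3 - <<'E'
from plan import *
print(r.get_obs()['joint_velocities'])
plan(grasp(-40,back=.1),RG,3)
E
```

```text
time: 21.9
tool_pos: [0.5617, 0.1595, 0.1887]
tcp_rot: [[-0.731, 0.584, 0.352], [0.682, 0.616, 0.395], [0.015, 0.529, -0.849]]
wrist_force: [0.8, -0.4, -0.4]
width: 0.0853
time: 22.07
tool_pos: [0.5559, 0.1599, 0.1828]
tcp_rot: [[-0.731, 0.591, 0.341], [0.682, 0.615, 0.396], [0.024, 0.522, -0.852]]
wrist_force: [0.8, -0.4, 0.4]
width: 0.0854
[-0.01941491  1.26390128  2.47254336  0.72427427 -0.63749661 -1.53386588]
d mm [12.3 -1.7  8.7] w deg [ 0.14 -2.04 -1.09] min rows 0.4
per row 3 [0.02, -0.003, 0.014, 0.002, -0.023, -0.012]
```

```bash
python3 -m pendant '[0.035,-0.003,0.025,0.002,-0.023,-0.012, 0.03,-0.003,0.02,0.002,-0.023,-0.012, 0.015,-0.003,0.01,0.002,-0.023,-0.012, 0,0,0,0,0,0, 0,0,0,0,0,0]' 0
python3 - <<'E'
from plan import *
print(r.get_obs()['joint_velocities'])
plan(grasp(-40,back=.1),RG,3)
plan(grasp(-40,back=.0),RG,6)
E
```

```text
time: 22.48
tool_pos: [0.5758, 0.1561, 0.1941]
tcp_rot: [[-0.713, 0.587, 0.383], [0.701, 0.598, 0.388], [-0.002, 0.545, -0.838]]
wrist_force: [-0.3, 0.4, 0.6]
width: 0.0855
[-0.04342155 -0.06002413 -0.8030411   0.09696303 -0.42179385  0.414099  ]
d mm [-7.6  2.  -2.6] w deg [0.05 0.1  0.43] min rows 0.2
per row 3 [-0.013, 0.003, -0.004, 0.001, 0.001, 0.005]
d mm [ 30.3  41.1 -86.5] w deg [0.05 0.1  0.43] min rows 2.4
per row 6 [0.025, 0.034, -0.072, 0.0, 0.001, 0.002]
```

```bash
python3 -m pendant '[-0.025,0.02,-0.02,0,0,0.004, 0.01,0.034,-0.06,0,0,0.004, 0.03,0.034,-0.068,0,0,0, 0.032,0.034,-0.068,0,0,0, 0.033,0.034,-0.068,0,0,0, 0.033,0.034,-0.06,0,0,0, 0.025,0.02,-0.04,0,0,0, 0.005,0.005,-0.015,0,0,0, 0,0,0,0,0,0]' 0
python3 - <<'E'
from plan import *
print(r.get_obs()['joint_velocities'])
plan(grasp(-40,back=.0),RG,2)
E
```

```text
time: 23.23
tool_pos: [0.6051, 0.2013, 0.1128]
tcp_rot: [[-0.715, 0.583, 0.386], [0.699, 0.601, 0.388], [-0.006, 0.547, -0.837]]
wrist_force: [0.2, 0.7, 0.2]
width: 0.0856
[ 0.49049289  0.43480745 -0.03088238 -0.01350641 -0.153581    0.26911839]
d mm [ 1.  -4.1 -5.2] w deg [0.12 0.39 0.25] min rows 0.2
per row 2 [0.003, -0.01, -0.013, 0.002, 0.007, 0.004]
```

```bash
python3 -m pendant '[0.003,-0.012,-0.02,0.002,0.007,0.004, 0.003,-0.01,-0.018,0.002,0.007,0.004, 0,0,-0.008,0,0,0]' 0
python3 -c "
from plan import *
plan(grasp(-40,back=.0),RG,2)"
python3 -m pendant '[0,0,-0.006,0,0,0, 0,0,-0.006,0,0,0, 0,0,-0.006,0,0,0, 0,0,-0.005,0,0,0, 0,0,0,0,0,0, 0,0,0,0,0,0, 0,0,0,0,0,0]' 255
python3 - <<'E'
from plan import *
print(r.get_obs()['joint_velocities'])
plan(grasp(-40,back=.0),RG,2)
print((np.array(r.get_obs()["tool_pos"])-grasp(-40))@U)
E
```

```text
time: 23.48
tool_pos: [0.6064, 0.1966, 0.1043]
tcp_rot: [[-0.719, 0.583, 0.379], [0.695, 0.603, 0.392], [-0.0, 0.545, -0.838]]
wrist_force: [0.8, -0.3, 0.1]
width: 0.0858
d mm [-0.2  0.7  3.3] w deg [-0.01  0.04 -0.05] min rows 0.1
per row 2 [-0.001, 0.002, 0.008, -0.0, 0.001, -0.001]
time: 24.07
tool_pos: [0.6082, 0.1955, 0.1019]
tcp_rot: [[-0.717, 0.582, 0.384], [0.697, 0.6, 0.392], [-0.003, 0.549, -0.836]]
wrist_force: [0.5, -0.1, -1.1]
width: 0.0093
[-0.11247179  0.0401826   0.65047314 -0.64872182 -0.46923793 -0.09795049]
d mm [-2.1  1.8  5.8] w deg [-0.1   0.3   0.13] min rows 0.2
per row 2 [-0.005, 0.005, 0.014, -0.002, 0.005, 0.002]
-0.004927480003673248
```

```bash
python3 -m pendant '[-0.012,-0.012,0.04,0,0,0, -0.03,-0.03,0.08,0,0,0, -0.04,-0.04,0.1,0,0,0, -0.04,-0.04,0.1,0,0,0, -0.04,-0.04,0.1,0,0,0, -0.03,-0.03,0.1,0,0,0, 0,0,0.1,0,0,0, 0,0,0.1,0,0,0, 0,0,0.1,0,0,0, 0,0,0.06,0,0,0, 0,0,0,0,0,0]' 255
python3 - <<'E'
from plan import *
plan(slot(2,.27),RD,12)
E
```

```text
time: 24.98
tool_pos: [0.5547, 0.1521, 0.2791]
tcp_rot: [[-0.718, 0.592, 0.365], [0.696, 0.608, 0.383], [0.005, 0.529, -0.848]]
wrist_force: [0.3, 0.1, -1.1]
width: 0.0091
d mm [  64.3 -241.2   -9.1] w deg [-13.42  29.87 -43.13] min rows 7.6
per row 12 [0.027, -0.1, -0.004, -0.037, 0.083, -0.12]
```

```bash
python3 -m pendant '[0.03,-0.08,0.005,-0.037,0.083,-0.12, 0.03,-0.1,0.005,-0.037,0.083,-0.12, 0.03,-0.105,0.005,-0.037,0.083,-0.12, 0.03,-0.105,0.005,-0.037,0.083,-0.12, 0.03,-0.105,0.005,-0.037,0.083,-0.12, 0.03,-0.105,0.005,-0.037,0.083,-0.12, 0.03,-0.105,0.005,-0.037,0.083,-0.12, 0.03,-0.105,0.005,-0.037,0.083,-0.12, 0.03,-0.105,0.005,-0.037,0.083,-0.12, 0.03,-0.1,0.005,-0.037,0.083,-0.12, 0.03,-0.09,0.005,-0.037,0.083,-0.12, 0.015,-0.04,0,-0.037,0.075,-0.1]' 255
python3 -m pendant '[0,0,0,0,0,0, 0,0,0,0,0,0]'
python3 - <<'E'
from plan import *
plan(slot(2,.26),RD,3)
E
```

```text
time: 25.98
tool_pos: [0.6061, -0.0882, 0.2752]
tcp_rot: [[0.004, 0.999, -0.05], [1.0, -0.004, -0.002], [-0.002, -0.05, -0.999]]
wrist_force: [-0.1, -0.0, -2.1]
width: 0.0089
time: 26.15
tool_pos: [0.6069, -0.0896, 0.2711]
tcp_rot: [[0.005, 0.998, -0.055], [1.0, -0.005, -0.002], [-0.002, -0.055, -0.998]]
wrist_force: [0.1, 0.9, -2.2]
width: 0.0092
d mm [ 12.1   0.5 -11.1] w deg [ 0.16 -3.17  1.83] min rows 0.5
per row 3 [0.02, 0.001, -0.019, 0.002, -0.035, 0.02]
```

```bash
python3 -m pendant '[0.025,0.001,-0.02,0.002,-0.035,0.02, 0.02,0.001,-0.05,0.002,-0.035,0.02, 0.02,0.001,-0.08,0.002,-0.035,0.02, 0,0,-0.1,0,0,0, 0,0,-0.1,0,0,0, 0,0,-0.1,0,0,0, 0,0,-0.07,0,0,0, 0,0,-0.02,0,0,0, 0,0,0,0,0,0]'
python3 - <<'E'
from plan import *
plan(slot(2,.0963),RD,3)
E
```

```text
time: 26.9
tool_pos: [0.609, -0.0812, 0.1554]
tcp_rot: [[-0.044, 0.999, -0.001], [0.999, 0.044, 0.01], [0.01, -0.0, -1.0]]
wrist_force: [0.2, 0.7, -2.3]
width: 0.0094
d mm [ 10.   -7.8 -59.1] w deg [-0.56 -0.03 -1.  ] min rows 1.4
per row 3 [0.017, -0.013, -0.098, -0.006, -0.0, -0.011]
```

```bash
python3 -m pendant '[0.02,-0.015,0,-0.006,0,-0.01, 0.018,-0.014,0,-0.006,0,-0.01, 0.012,-0.008,0,-0.006,0,-0.01, 0,0,0,0,0,0, 0,0,0,0,0,0]'
python3 - <<'E'
from plan import *
plan(slot(2,.0963),RD,3)
E
```

```text
time: 27.32
tool_pos: [0.6211, -0.0889, 0.1591]
tcp_rot: [[-0.029, 1.0, 0.006], [1.0, 0.029, -0.001], [-0.001, 0.006, -1.0]]
wrist_force: [0.6, 0.2, -1.9]
width: 0.0094
d mm [ -2.1  -0.2 -62.8] w deg [ 0.06  0.32 -0.12] min rows 1.5
per row 3 [-0.004, -0.0, -0.105, 0.001, 0.004, -0.001]
```

```bash
python3 -m pendant '[-0.010,0,-0.04,0,0.004,0, -0.002,0,-0.05,0,0.002,0, 0,0,-0.05,0,0,0, 0,0,-0.03,0,0,0, 0,0,0,0,0,0]'
python3 - <<'E'
from plan import *
plan(slot(2,.0963),RD,3)
E
```

```text
time: 27.73
tool_pos: [0.6195, -0.0892, 0.1234]
tcp_rot: [[-0.028, 1.0, 0.006], [1.0, 0.029, -0.002], [-0.002, 0.006, -1.0]]
wrist_force: [-0.1, 0.4, -1.9]
width: 0.0093
d mm [ -0.5   0.1 -27.1] w deg [ 0.1   0.32 -0.12] min rows 0.6
per row 3 [-0.001, 0.0, -0.045, 0.001, 0.004, -0.001]
```

```bash
python3 -m pendant '[-0.003,0,-0.03,0,0.003,0, 0,0,-0.03,0,0.002,0, 0,0,-0.03,0,0,0, 0,0,-0.02,0,0,0, 0,0,0,0,0,0]'
python3 - <<'E'
from plan import *
plan(slot(2,.0963),RD,3)
E
```

```text
time: 28.15
tool_pos: [0.6178, -0.0889, 0.0978]
tcp_rot: [[-0.029, 1.0, -0.0], [1.0, 0.029, -0.001], [-0.001, -0.0, -1.0]]
wrist_force: [-0.1, -0.8, -1.1]
width: 0.0095
d mm [ 1.2 -0.2 -1.5] w deg [ 0.06 -0.02 -0.12] min rows 0.0
per row 3 [0.002, -0.0, -0.002, 0.001, -0.0, -0.001]
```

```bash
python3 -m pendant '[0.003,0,-0.018,0,0,0, 0,0,-0.018,0,0,0, 0,0,-0.012,0,0,0]'
```

```text
time: 28.4
tool_pos: [0.6202, -0.0889, 0.0944]
tcp_rot: [[-0.029, 1.0, 0.004], [1.0, 0.029, -0.002], [-0.002, 0.004, -1.0]]
wrist_force: [-3.7, 1.6, 5.4]
width: 0.0096
```

The wrist shows floor contact at the expected height. I release and rise.

```bash
python3 -m pendant '[0,0,0,0,0,0, 0,0,0,0,0,0, 0,0,0,0,0,0, 0,0,0.01,0,0,0, 0,0,0.08,0,0,0, 0,0,0.15,0,0,0, 0,0,0.15,0,0,0, 0,0,0.15,0,0,0, 0,0,0.15,0,0,0, 0,0,0.08,0,0,0, 0,0,0,0,0,0]' 140
python3 - <<'E'
from plan import *
overlay("k",[((0,0,255),[box(-5,5,-34,34,0,130)@Rz(RP[2]).T+slot(i,.012)]) for i in (2,3)],{"scene":(240,200,400,390),"top":(340,120,460,260)})
plan(grasp(40,back=.1),RG,12)
E
```

```text
time: 29.32
tool_pos: [0.6198, -0.0888, 0.2536]
tcp_rot: [[-0.029, 1.0, 0.003], [1.0, 0.029, -0.001], [-0.001, 0.003, -1.0]]
wrist_force: [-0.1, -0.4, -0.1]
width: 0.0385
d mm [-107.4  302.3  -58.6] w deg [ 13.68 -31.06  43.  ] min rows 7.8
per row 12 [-0.045, 0.126, -0.024, 0.038, -0.086, 0.119]
```

View pics/k_scene.png

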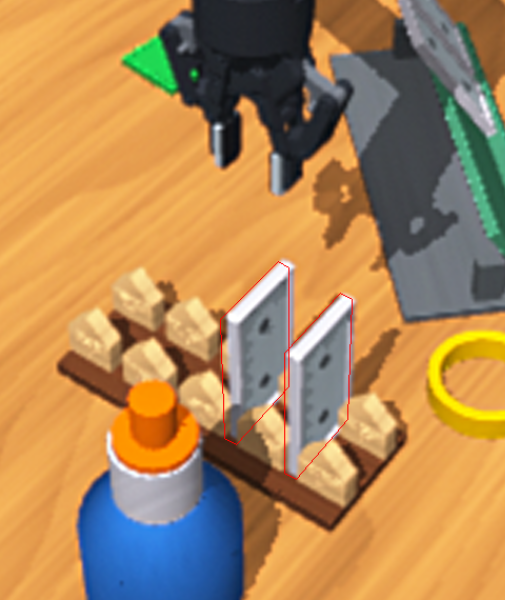

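Both panels stand in slots 3 and 2, matching the models. On to the third panel (yc=40).

```bash
python3 -m pendant '[-0.043,0.11,0,0.038,-0.086,0.119, -0.043,0.13,0,0.038,-0.086,0.119, -0.043,0.13,0,0.038,-0.086,0.119, -0.043,0.13,0,0.038,-0.086,0.119, -0.043,0.13,0,0.038,-0.086,0.119, -0.043,0.13,-0.02,0.038,-0.086,0.119, -0.043,0.13,-0.03,0.038,-0.086,0.119, -0.043,0.13,-0.03,0.038,-0.086,0.119, -0.043,0.13,-0.03,0.038,-0.086,0.119, -0.043,0.13,-0.03,0.038,-0.086,0.119, -0.02,0.1,0,0.038,-0.086,0.119, 0,0.05,0,0.03,-0.07,0.1]' 0
python3 -m pendant '[0,0,0,0,0,0, 0,0,0,0,0,0]'
python3 - <<'E'
from plan import *
plan(grasp(40,back=.1),RG,3)
E
```

```text
time: 30.42
tool_pos: [0.5068, 0.2055, 0.1912]
tcp_rot: [[-0.728, 0.591, 0.348], [0.685, 0.615, 0.391], [0.017, 0.523, -0.852]]
wrist_force: [-0.5, -0.0, 0.1]
width: 0.0855
time: 30.58
tool_pos: [0.5006, 0.2059, 0.1852]
tcp_rot: [[-0.728, 0.597, 0.337], [0.685, 0.615, 0.39], [0.026, 0.515, -0.857]]
wrist_force: [-0.1, -0.0, 0.4]
width: 0.0858
d mm [10.2  8.   6.2] w deg [ 0.42 -2.44 -0.87] min rows 0.4
per row 3 [0.017, 0.013, 0.01, 0.005, -0.027, -0.01]
```

```bash
python3 -m pendant '[0.025,0.013,0.02,0.005,-0.027,-0.01, 0.022,0.013,0.02,0.005,-0.027,-0.01, 0.015,0.01,0.01,0.005,-0.02,-0.01, 0,0,0,0,0,0, 0,0,0,0,0,0]' 0
python3 - <<'E'
from plan import *
plan(grasp(40,back=.1),RG,3)
plan(grasp(40,back=.0),RG,6)
E
```

```text
time: 31.0
tool_pos: [0.5161, 0.2117, 0.1951]
tcp_rot: [[-0.712, 0.59, 0.38], [0.702, 0.598, 0.387], [0.002, 0.542, -0.84]]
wrist_force: [0.6, -0.9, -0.1]
width: 0.085
d mm [-5.4  2.2 -3.6] w deg [ 0.03 -0.18  0.49] min rows 0.2
per row 3 [-0.009, 0.004, -0.006, 0.0, -0.002, 0.005]
d mm [ 32.6  41.3 -87.5] w deg [ 0.03 -0.18  0.49] min rows 2.4
per row 6 [0.027, 0.034, -0.073, 0.0, -0.001, 0.003]
```

```bash
python3 -m pendant '[-0.018,0.02,-0.02,0,0,0.004, 0.01,0.03,-0.06,0,0,0.004, 0.03,0.034,-0.068,0,0,0, 0.032,0.034,-0.068,0,0,0, 0.033,0.034,-0.068,0,0,0, 0.033,0.03,-0.065,0,0,0, 0.02,0.015,-0.05,0,0,0, 0.005,0.0,-0.02,0,0,0, 0,0,0,0,0,0]' 0
python3 - <<'E'
from plan import *
plan(grasp(40,back=.0),RG,2)
E
```

```text
time: 31.75
tool_pos: [0.5479, 0.2529, 0.1099]
tcp_rot: [[-0.713, 0.586, 0.385], [0.701, 0.599, 0.387], [-0.004, 0.546, -0.838]]
wrist_force: [-0.7, -0.3, 0.1]
width: 0.0853
d mm [ 0.7  0.  -2.3] w deg [0.08 0.23 0.4 ] min rows 0.1
per row 2 [0.002, 0.0, -0.006, 0.001, 0.004, 0.007]
```

Within 2.5 mm of the grasp pose, so I close and lift.

```bash
python3 -m pendant '[0,0,-0.01,0,0.003,0.005, 0,0,-0.008,0,0,0, 0,0,-0.006,0,0,0, 0,0,-0.005,0,0,0, 0,0,0,0,0,0, 0,0,0,0,0,0, 0,0,0,0,0,0, 0,0,0,0,0,0]' 255
python3 - <<'E'
from plan import *
plan(grasp(40,back=.0),RG,2)
print((np.array(r.get_obs()["tool_pos"])-grasp(40))@U)
E
python3 -m pendant '[-0.012,-0.012,0.04,0,0,0, -0.03,-0.03,0.08,0,0,0, -0.04,-0.04,0.1,0,0,0, -0.04,-0.04,0.1,0,0,0, -0.04,-0.04,0.1,0,0,0, -0.03,-0.03,0.1,0,0,0, 0,0,0.1,0,0,0, 0,0,0.1,0,0,0, 0,0,0.1,0,0,0, 0,0,0.06,0,0,0, 0,0,0,0,0,0]' 255
python3 - <<'E'
from plan import *
plan(slot(1,.27),RD,12)
E
```

```text
time: 32.42
tool_pos: [0.5474, 0.252, 0.1061]
tcp_rot: [[-0.715, 0.584, 0.385], [0.699, 0.6, 0.388], [-0.004, 0.547, -0.837]]
wrist_force: [0.6, 0.0, -1.3]
width: 0.0097
d mm [1.2 1.  1.5] w deg [0.06 0.29 0.28] min rows 0.1
per row 2 [0.003, 0.002, 0.004, 0.001, 0.005, 0.005]
-0.00044766897919773323
time: 33.33
tool_pos: [0.499, 0.2098, 0.2842]
tcp_rot: [[-0.715, 0.591, 0.373], [0.699, 0.604, 0.383], [0.002, 0.535, -0.845]]
wrist_force: [0.4, 0.4, -1.3]
width: 0.0096
d mm [  66.  -300.3  -14.2] w deg [-13.34  30.3  -42.92] min rows 7.6
per row 12 [0.027, -0.125, -0.006, -0.037, 0.084, -0.119]
```

```bash
python3 -m pendant '[0.03,-0.09,0.005,-0.037,0.083,-0.12, 0.03,-0.12,0.005,-0.037,0.083,-0.12, 0.03,-0.13,0.005,-0.037,0.083,-0.12, 0.03,-0.13,0.005,-0.037,0.083,-0.12, 0.03,-0.13,0.005,-0.037,0.083,-0.12, 0.03,-0.13,0.005,-0.037,0.083,-0.12, 0.03,-0.13,0.005,-0.037,0.083,-0.12, 0.03,-0.13,0.005,-0.037,0.083,-0.12, 0.03,-0.13,0.005,-0.037,0.083,-0.12, 0.03,-0.13,0.005,-0.037,0.083,-0.12, 0.03,-0.11,0.005,-0.037,0.083,-0.12, 0.015,-0.06,0,-0.037,0.075,-0.1]' 255
python3 -m pendant '[0,0,0,0,0,0, 0,0,0,0,0,0]'
python3 - <<'E'
from plan import *
plan(slot(1,.26),RD,3)
E
```

```text
time: 34.33
tool_pos: [0.5558, -0.0841, 0.2811]
tcp_rot: [[-0.001, 0.999, -0.033], [1.0, 0.001, 0.001], [0.001, -0.033, -0.999]]
wrist_force: [1.1, 0.7, -1.3]
width: 0.0094
time: 34.5
tool_pos: [0.5575, -0.0857, 0.2773]
tcp_rot: [[0.0, 0.999, -0.038], [1.0, -0.0, 0.002], [0.002, -0.038, -0.999]]
wrist_force: [0.0, 1.0, -1.9]
width: 0.0092
d mm [  7.5  -4.8 -17.3] w deg [-0.1  -2.18  1.53] min rows 0.5
per row 3 [0.013, -0.008, -0.029, -0.001, -0.024, 0.017]
```

```bash
python3 -m pendant '[0.018,-0.01,-0.02,-0.001,-0.024,0.017, 0.015,-0.008,-0.05,-0.001,-0.024,0.017, 0.01,-0.008,-0.08,0,-0.024,0.017, 0.005,-0.005,-0.1,0,0,0, 0,0,-0.1,0,0,0, 0,0,-0.1,0,0,0, 0,0,-0.07,0,0,0, 0,0,-0.02,0,0,0, 0,0,0,0,0,0]'
python3 - <<'E'
from plan import *
plan(slot(1,.1009),RD,3)
E
```

```text
time: 35.25
tool_pos: [0.5595, -0.0822, 0.1622]
tcp_rot: [[-0.049, 0.999, 0.008], [0.999, 0.049, 0.01], [0.01, 0.009, -1.0]]
wrist_force: [-0.1, 0.2, -1.0]
width: 0.0093
d mm [  5.5  -8.3 -61.3] w deg [-0.59  0.48 -1.27] min rows 1.5
per row 3 [0.009, -0.014, -0.102, -0.007, 0.005, -0.014]
```

```bash
python3 -m pendant '[0.012,-0.016,0,-0.008,0.006,-0.014, 0.01,-0.014,0,-0.008,0.006,-0.014, 0.006,-0.008,0,-0.006,0,-0.01, 0,0,0,0,0,0, 0,0,0,0,0,0]'
python3 - <<'E'
from plan import *
plan(slot(1,.1009),RD,3)
E
```

```text
time: 35.67
tool_pos: [0.5671, -0.0897, 0.1659]
tcp_rot: [[-0.03, 1.0, 0.008], [1.0, 0.03, -0.003], [-0.003, 0.008, -1.0]]
wrist_force: [0.4, 0.1, -1.6]
width: 0.0091
d mm [ -2.1  -0.8 -65. ] w deg [ 0.17  0.48 -0.18] min rows 1.6
per row 3 [-0.003, -0.001, -0.108, 0.002, 0.005, -0.002]
```

```bash
python3 -m pendant '[-0.010,-0.002,-0.04,0,0.006,0, -0.002,0,-0.05,0,0.004,0, 0,0,-0.05,0,0,0, 0,0,-0.04,0,0,0, 0,0,0,0,0,0]'
python3 - <<'E'
from plan import *
plan(slot(1,.1009),RD,3)
E
```

```text
time: 36.08
tool_pos: [0.5656, -0.0905, 0.1279]
tcp_rot: [[-0.029, 1.0, 0.006], [1.0, 0.029, -0.004], [-0.004, 0.006, -1.0]]
wrist_force: [-0.5, -0.9, -1.5]
width: 0.0093
d mm [ -0.6   0.  -27. ] w deg [ 0.21  0.37 -0.17] min rows 0.6
per row 3 [-0.001, 0.0, -0.045, 0.002, 0.004, -0.002]
```

```bash
python3 -m pendant '[-0.003,0,-0.03,0.002,0.003,0, 0,0,-0.03,0,0.002,0, 0,0,-0.03,0,0,0, 0,0,-0.02,0,0,0, 0.002,0,-0.018,0,0,0, 0,0,-0.01,0,0,0]'
python3 - <<'E'
from plan import *
plan(slot(1,.1009),RD,3)
E
```

```text
time: 36.58
tool_pos: [0.5652, -0.0902, 0.0988]
tcp_rot: [[-0.029, 1.0, 0.002], [1.0, 0.029, -0.002], [-0.002, 0.002, -1.0]]
wrist_force: [-7.6, 3.8, 33.8]
width: 0.0097
d mm [-0.2 -0.4  2.1] w deg [ 0.09  0.13 -0.16] min rows 0.1
per row 3 [-0.0, -0.001, 0.003, 0.001, 0.001, -0.002]
```

Floor contact, somewhat firm at 34 N. I release and rise toward the last panel.

```bash
python3 -m pendant '[0,0,0,0,0,0, 0,0,0,0,0,0, 0,0,0,0,0,0, 0,0,0.01,0,0,0, 0,0,0.08,0,0,0, 0,0,0.15,0,0,0, 0,0,0.15,0,0,0, 0,0,0.15,0,0,0, 0,0,0.15,0,0,0, 0,0,0.08,0,0,0, 0,0,0,0,0,0]' 140
python3 - <<'E'
from plan import *
overlay("l",[((0,0,255),[box(-5,5,-34,34,0,130)@Rz(RP[2]).T+slot(i,.012)]) for i in (1,2,3)],{"scene":(240,200,400,390),"top":(340,120,460,260)})
plan(grasp(120,back=.1),RG,12)
E
```

```text
time: 37.5
tool_pos: [0.5639, -0.0898, 0.2584]
tcp_rot: [[-0.029, 1.0, -0.0], [1.0, 0.029, -0.001], [-0.001, -0.0, -1.0]]
wrist_force: [-0.2, -0.2, 0.6]
width: 0.0382
d mm [-108.9  359.   -63.5] w deg [ 13.74 -31.23  42.95] min rows 9.1
per row 12 [-0.045, 0.15, -0.026, 0.038, -0.087, 0.119]
```

View pics/l_scene.png

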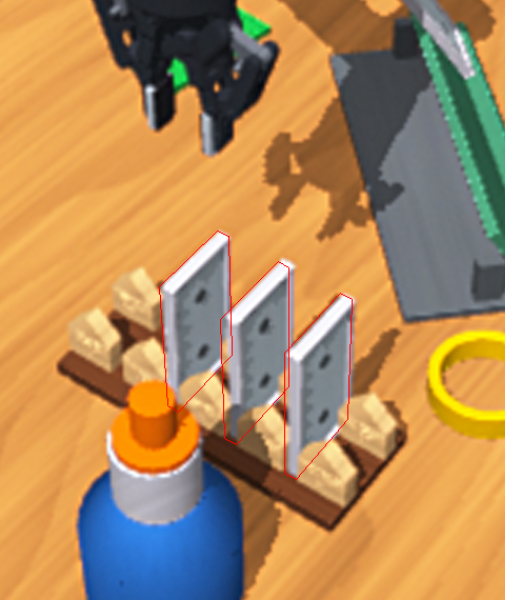

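Three panels now stand in slots 1 to 3. Now the fourth (yc=120).

```bash
python3 -m pendant '[-0.043,0.13,0,0.038,-0.086,0.119, -0.043,0.15,0,0.038,-0.086,0.119, -0.043,0.155,0,0.038,-0.086,0.119, -0.043,0.155,0,0.038,-0.086,0.119, -0.043,0.155,0,0.038,-0.086,0.119, -0.043,0.155,-0.02,0.038,-0.086,0.119, -0.043,0.155,-0.03,0.038,-0.086,0.119, -0.043,0.155,-0.03,0.038,-0.086,0.119, -0.043,0.155,-0.03,0.038,-0.086,0.119, -0.043,0.155,-0.03,0.038,-0.086,0.119, -0.02,0.13,0,0.038,-0.086,0.119, 0,0.06,0,0.03,-0.07,0.1]' 0
python3 -m pendant '[0,0,0,0,0,0, 0,0,0,0,0,0]'
python3 - <<'E'
from plan import *
plan(grasp(120,back=.1),RG,3)
E
```

```text
time: 38.6
tool_pos: [0.4512, 0.2598, 0.1978]
tcp_rot: [[-0.727, 0.592, 0.348], [0.687, 0.616, 0.387], [0.014, 0.52, -0.854]]
wrist_force: [-0.1, 0.5, 0.3]
width: 0.085
time: 38.77
tool_pos: [0.4449, 0.2599, 0.1917]
tcp_rot: [[-0.728, 0.597, 0.337], [0.685, 0.618, 0.385], [0.021, 0.511, -0.859]]
wrist_force: [-0.3, -0.3, -0.2]
width: 0.0854
d mm [ 8.4  9.6 -0.3] w deg [ 0.77 -2.44 -0.87] min rows 0.4
per row 3 [0.014, 0.016, -0.0, 0.009, -0.027, -0.01]
```

```bash
python3 -m pendant '[0.025,0.015,0.012,0.009,-0.027,-0.01, 0.02,0.015,0.01,0.009,-0.027,-0.01, 0.01,0.01,0.005,0.009,-0.02,-0.01, 0,0,0,0,0,0, 0,0,0,0,0,0]' 0
python3 - <<'E'
from plan import *
plan(grasp(120,back=.1),RG,3)
plan(grasp(120,back=.0),RG,6)
E
```

```text
time: 39.18
tool_pos: [0.4588, 0.266, 0.1962]
tcp_rot: [[-0.711, 0.591, 0.38], [0.703, 0.597, 0.387], [0.003, 0.542, -0.84]]
wrist_force: [-0.2, -1.0, 0.3]
width: 0.0854
d mm [-5.5  3.5 -4.7] w deg [ 0.01 -0.21  0.54] min rows 0.2
per row 3 [-0.009, 0.006, -0.008, 0.0, -0.002, 0.006]
d mm [ 32.4  42.6 -88.6] w deg [ 0.01 -0.21  0.54] min rows 2.5
per row 6 [0.027, 0.035, -0.074, 0.0, -0.001, 0.003]
```

```bash
python3 -m pendant '[-0.018,0.02,-0.02,0,0,0.004, 0.01,0.03,-0.06,0,0,0.004, 0.03,0.034,-0.068,0,0,0.004, 0.032,0.034,-0.068,0,0,0, 0.033,0.034,-0.068,0,0,0, 0.033,0.03,-0.068,0,0,0, 0.02,0.02,-0.05,0,0,0, 0.005,0.0,-0.025,0,0,0, 0,0,0,0,0,0]' 0
python3 - <<'E'
from plan import *
plan(grasp(120,back=.0),RG,2)
E
```

```text
time: 39.93
tool_pos: [0.4917, 0.308, 0.1094]
tcp_rot: [[-0.712, 0.586, 0.386], [0.702, 0.598, 0.388], [-0.003, 0.547, -0.837]]
wrist_force: [0.0, 0.1, -0.5]
width: 0.0854
d mm [-0.5  0.6 -1.7] w deg [-0.    0.24  0.47] min rows 0.1
per row 2 [-0.001, 0.001, -0.004, -0.0, 0.004, 0.008]
```

```bash
python3 -m pendant '[0,0,-0.01,0,0.003,0.006, 0,0,-0.008,0,0,0, 0,0,-0.006,0,0,0, 0,0,-0.005,0,0,0, 0,0,0,0,0,0, 0,0,0,0,0,0, 0,0,0,0,0,0, 0,0,0,0,0,0]' 255
python3 - <<'E'
from plan import *
plan(grasp(120,back=.0),RG,2)
print((np.array(r.get_obs()["tool_pos"])-grasp(120))@U)
E
python3 -m pendant '[-0.012,-0.012,0.04,0,0,0, -0.03,-0.03,0.08,0,0,0, -0.03,-0.03,0.1,0,0,0, -0.03,-0.03,0.1,0,0,0, -0.03,-0.03,0.1,0,0,0, -0.02,-0.02,0.1,0,0,0, 0,0,0.1,0,0,0, 0,0,0.1,0,0,0, 0,0,0.1,0,0,0, 0,0,0.06,0,0,0, 0,0,0,0,0,0]' 255
python3 - <<'E'
from plan import *
plan(slot(0,.27),RD,12)
E
```

```text
time: 40.6
tool_pos: [0.4913, 0.3077, 0.1046]
tcp_rot: [[-0.714, 0.584, 0.385], [0.7, 0.599, 0.39], [-0.003, 0.547, -0.837]]
wrist_force: [-0.4, -0.2, -1.3]
width: 0.0092
d mm [-0.1  0.9  3.1] w deg [-0.03  0.24  0.3 ] min rows 0.1
per row 2 [-0.0, 0.002, 0.008, -0.0, 0.004, 0.005]
-0.002243706563526745
time: 41.52
tool_pos: [0.4511, 0.2719, 0.2828]
tcp_rot: [[-0.714, 0.593, 0.372], [0.7, 0.604, 0.382], [0.001, 0.533, -0.846]]
wrist_force: [0.2, 0.1, -1.4]
width: 0.0094
d mm [  59.9 -363.8  -12.8] w deg [-13.26  30.24 -42.84] min rows 8.8
per row 12 [0.025, -0.152, -0.005, -0.037, 0.084, -0.119]
```

```bash
python3 -m pendant '[0.028,-0.12,0.005,-0.037,0.083,-0.12, 0.028,-0.15,0.005,-0.037,0.083,-0.12, 0.028,-0.158,0.005,-0.037,0.083,-0.12, 0.028,-0.158,0.005,-0.037,0.083,-0.12, 0.028,-0.158,0.005,-0.037,0.083,-0.12, 0.028,-0.158,0.005,-0.037,0.083,-0.12, 0.028,-0.158,0.005,-0.037,0.083,-0.12, 0.028,-0.158,0.005,-0.037,0.083,-0.12, 0.028,-0.158,0.005,-0.037,0.083,-0.12, 0.025,-0.15,0.005,-0.037,0.083,-0.12, 0.02,-0.13,0.005,-0.037,0.083,-0.12, 0.01,-0.06,0,-0.037,0.075,-0.1]' 255
python3 -m pendant '[0,0,0,0,0,0, 0,0,0,0,0,0]'
python3 - <<'E'
from plan import *
plan(slot(0,.26),RD,3)
E
```

```text
time: 42.52
tool_pos: [0.4999, -0.0853, 0.2811]
tcp_rot: [[-0.0, 0.999, -0.032], [1.0, 0.0, -0.001], [-0.001, -0.032, -0.999]]
wrist_force: [0.2, 0.7, -1.6]
width: 0.0094
time: 42.68
tool_pos: [0.5014, -0.0873, 0.2777]
tcp_rot: [[0.002, 0.999, -0.037], [1.0, -0.002, 0.0], [0.0, -0.037, -0.999]]
wrist_force: [-0.3, -0.1, -1.2]
width: 0.0094
d mm [  9.6  -4.7 -17.7] w deg [ 0.01 -2.1   1.62] min rows 0.5
per row 3 [0.016, -0.008, -0.029, 0.0, -0.023, 0.018]
```

```bash
python3 -m pendant '[0.022,-0.015,-0.02,-0.001,-0.023,0.016, 0.02,-0.013,-0.05,-0.001,-0.023,0.016, 0.012,-0.01,-0.08,0,-0.023,0.01, 0.005,-0.008,-0.1,0,0,0, 0,0,-0.1,0,0,0, 0,0,-0.1,0,0,0, 0,0,-0.07,0,0,0, 0,0,-0.02,0,0,0, 0,0,0,0,0,0]'
python3 - <<'E'
from plan import *
plan(slot(0,.0991),RD,3)
E
```

```text
time: 43.43
tool_pos: [0.5073, -0.0864, 0.1626]
tcp_rot: [[-0.044, 0.999, 0.01], [0.999, 0.044, 0.008], [0.008, 0.01, -1.0]]
wrist_force: [0.8, 0.4, -1.1]
width: 0.0092
d mm [  3.7  -5.6 -63.5] w deg [-0.46  0.56 -0.98] min rows 1.5
per row 3 [0.006, -0.009, -0.106, -0.005, 0.006, -0.011]
```

```bash
python3 -m pendant '[0.009,-0.012,0,-0.008,0.008,-0.012, 0.007,-0.01,0,-0.006,0.006,-0.01, 0.003,-0.005,0,-0.004,0,-0.008, 0,0,0,0,0,0, 0,0,0,0,0,0]'
python3 - <<'E'
from plan import *
plan(slot(0,.0991),RD,3)
E
```

```text
time: 43.85
tool_pos: [0.5131, -0.0913, 0.1661]
tcp_rot: [[-0.03, 1.0, 0.009], [1.0, 0.03, -0.003], [-0.003, 0.009, -1.0]]
wrist_force: [-0.2, 1.4, -2.0]
width: 0.0096
d mm [ -2.   -0.7 -67. ] w deg [ 0.17  0.49 -0.18] min rows 1.6
per row 3 [-0.003, -0.001, -0.112, 0.002, 0.005, -0.002]
```

```bash
python3 -m pendant '[-0.010,-0.002,-0.04,0,0.006,0, -0.002,0,-0.05,0,0.004,0, 0,0,-0.05,0,0,0, 0,0,-0.04,0,0,0, 0,0,0,0,0,0]'
python3 - <<'E'
from plan import *
plan(slot(0,.0991),RD,3)
E
```

```text
time: 44.27
tool_pos: [0.5118, -0.0923, 0.1285]
tcp_rot: [[-0.029, 1.0, 0.007], [1.0, 0.029, -0.004], [-0.004, 0.007, -1.0]]
wrist_force: [-0.7, 1.2, -1.2]
width: 0.0094
d mm [ -0.8   0.4 -29.4] w deg [ 0.24  0.43 -0.17] min rows 0.7
per row 3 [-0.001, 0.001, -0.049, 0.003, 0.005, -0.002]
```

```bash
python3 -m pendant '[-0.003,0,-0.03,0.002,0.004,0, 0,0,-0.03,0,0.002,0, 0,0,-0.03,0,0,0, 0,0,-0.025,0,0,0, 0.0,0,-0.01,0,0,0]' 
python3 -m pendant '[0,0,-0.015,0,0,0]'
```

```text
time: 44.68
tool_pos: [0.511, -0.0924, 0.1005]
tcp_rot: [[-0.029, 1.0, 0.003], [1.0, 0.029, -0.003], [-0.003, 0.003, -1.0]]
wrist_force: [1.4, -1.0, -1.3]
width: 0.009
time: 44.77
tool_pos: [0.5111, -0.0924, 0.0971]
tcp_rot: [[-0.029, 1.0, 0.003], [1.0, 0.029, -0.003], [-0.003, 0.003, -1.0]]
wrist_force: [0.6, -0.2, 0.2]
width: 0.0096
```

```bash
python3 -m pendant '[0,0,-0.008,0,0,0]'; python3 -m pendant '[0,0,0,0,0,0, 0,0,0,0,0,0, 0,0,0,0,0,0, 0,0,0.01,0,0,0, 0,0,0.08,0,0,0, 0,0,0.15,0,0,0, 0,0,0.15,0,0,0, 0,0,0.15,0,0,0, 0,0,0.15,0,0,0, 0,0,0.08,0,0,0, -0.05,0,0,0,0,0, -0.05,0,0,0,0,0]' 140
python3 - <<'E'
from plan import *
overlay("m",[((0,0,255),[box(-5,5,-34,34,0,130)@Rz(RP[2]).T+slot(i,.012)]) for i in range(4)],{"scene":(120,200,400,410),"top":(340,120,520,320)})
E
```

```text
time: 44.85
tool_pos: [0.5116, -0.0923, 0.097]
tcp_rot: [[-0.029, 1.0, 0.004], [1.0, 0.029, -0.002], [-0.003, 0.004, -1.0]]
wrist_force: [-6.3, 2.3, 30.1]
width: 0.0094
time: 45.85
tool_pos: [0.4913, -0.0923, 0.258]
tcp_rot: [[-0.03, 1.0, 0.005], [1.0, 0.03, -0.003], [-0.003, 0.005, -1.0]]
wrist_force: [-1.2, -0.2, -0.8]
width: 0.0384
```

View pics/m_scene.png

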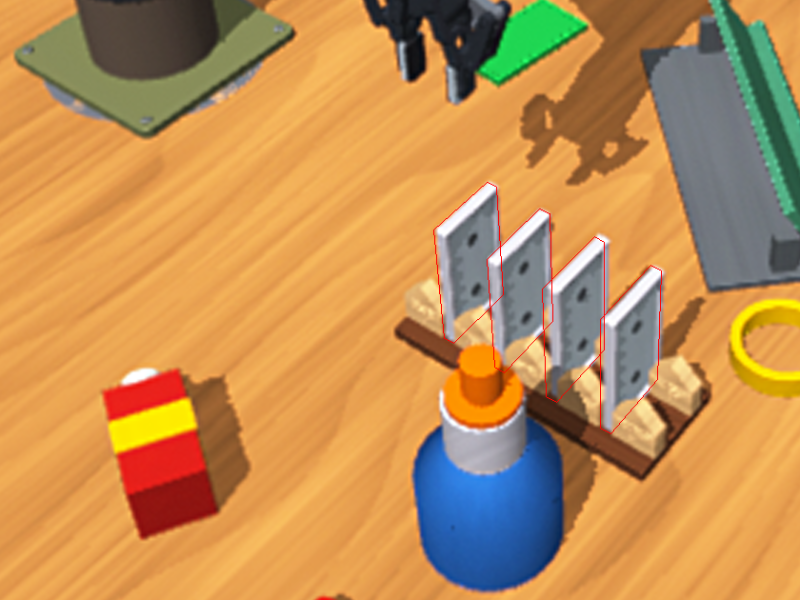

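All four panels stand in the slots and match the models. The tin lies at (160,455) in the crop with its cap toward the robot. I refit its pose and plan the tilted grasp.

```bash
cat >> plan.py <<'E'
def tinfit(p0):
    m={}
    for n in("scene","top"):
        r.get_image(n)
        c=[t for t in r.trace(n,"tin") if np.linalg.norm(np.array(t["uv"])-proj(n,[p0[0],p0[1],.03])[0])<60]
        if c: m[n]=c[0]["pixels"].astype(float); print(n,c[0]["p"],m[n].sum())
    return fit(tin,p0,m)
def tingrasp(t,th,dist,h,back=0):
    a=np.array([np.cos(t[2]),np.sin(t[2]),0]);z=np.array([0,0,1]);th=np.radians(th)
    d=-np.sin(th)*a-np.cos(th)*z; j=np.cross(z,a)
    g=np.array([t[0],t[1],h])-a*dist
    return g+d*r.pinch_z-d*back,R_of(d,j),a,j
E
python3 - <<'E'
from plan import *
x,f=tinfit((.372,-.3286,2.607)); print(x,np.degrees(x[2]),f)
np.save("tin.npy",x)
overlay("n",[((0,255,0),tin(x))],{"scene":(120,280,260,410),"top":(420,220,520,320)})
p,R,a,j=tingrasp(x,55,.03,.034,.12); print(p,a,j)
plan(p,R,12)
plan(p+[0,0,.1],R,12)
E
```

```text
scene 0.62 1611.0
top 0.71 1202.0
[ 0.37168049 -0.32848394  2.6076238 ] 149.40583855634813 0.0880967578348108
[ 0.32607555 -0.30151952  0.09210329] [-0.86079389  0.5089537   0.        ] [-0.5089537  -0.86079389  0.        ]
d mm [-165.3 -209.4 -164.5] w deg [-49.25 -28.93  53.04] min rows 10.9
per row 12 [-0.069, -0.087, -0.069, -0.137, -0.08, 0.147]
d mm [-165.3 -209.4  -64.5] w deg [-49.25 -28.93  53.04] min rows 10.9
per row 12 [-0.069, -0.087, -0.027, -0.137, -0.08, 0.147]
```

View pics/n_top.png

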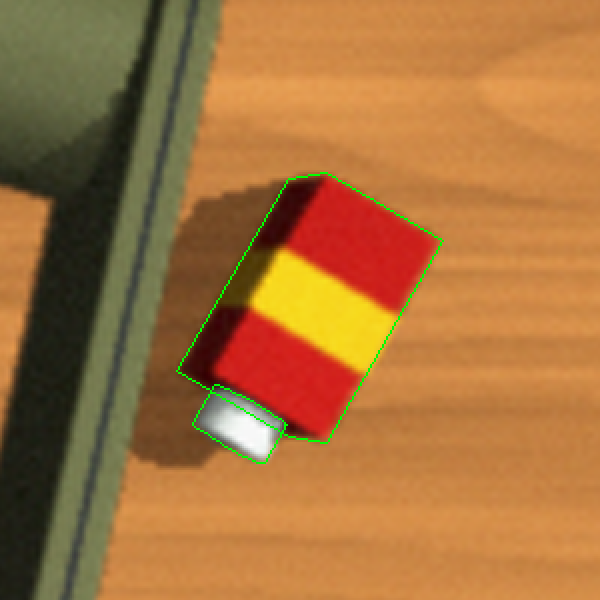

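The tin fit is exact. A 55° tilt would bring the wrist too close to the base, so I use 30° and check that pre-grasp.

Run:
```python
from plan import *
x=np.load("tin.npy")
p,R,a,j=tingrasp(x,30,.03,.034,.10); print(p,R)
plan(p,R,12)
```

```text
[ 0.36251304 -0.32306358  0.10440787] [[ 7.45469380e-01 -5.08953702e-01  4.30396947e-01]
 [-4.40766835e-01 -8.60793895e-01 -2.54476851e-01]
 [ 5.00000000e-01 -1.85486294e-17 -8.66025404e-01]]
d mm [-128.8 -230.9 -152.2] w deg [-26.9  -15.73  56.33] min rows 9.0
per row 12 [-0.054, -0.096, -0.063, -0.075, -0.044, 0.156]
```

```bash
python3 -m pendant '[-0.03,-0.09,0,-0.075,-0.044,0.156, -0.05,-0.1,0,-0.075,-0.044,0.156, -0.055,-0.1,0,-0.075,-0.044,0.156, -0.055,-0.1,-0.03,-0.075,-0.044,0.156, -0.055,-0.1,-0.06,-0.075,-0.044,0.156, -0.055,-0.1,-0.07,-0.075,-0.044,0.156, -0.055,-0.1,-0.07,-0.075,-0.044,0.156, -0.055,-0.1,-0.07,-0.075,-0.044,0.156, -0.055,-0.1,-0.07,-0.075,-0.044,0.156, -0.055,-0.1,-0.07,-0.075,-0.044,0.156, -0.05,-0.08,-0.05,-0.075,-0.044,0.156, -0.02,-0.05,0,-0.06,-0.04,0.13]' 0
python3 -m pendant '[0,0,0,0,0,0, 0,0,0,0,0,0]'
python3 - <<'E'
from plan import *
x=np.load("tin.npy")
p,R,a,j=tingrasp(x,30,.03,.034,.10)
print(r.get_obs()["joint_pos"])
plan(p,R,3)
E
```

```text
time: 47.25
tool_pos: [0.3893, -0.2975, 0.1639]
tcp_rot: [[-0.726, 0.563, 0.395], [0.51, 0.826, -0.24], [-0.462, 0.027, -0.887]]
wrist_force: [0.0, 0.3, -0.5]
width: 0.0856
time: 47.42
tool_pos: [0.3868, -0.2982, 0.1616]
tcp_rot: [[-0.724, 0.567, 0.392], [0.515, 0.823, -0.239], [-0.458, 0.029, -0.889]]
wrist_force: [0.6, 0.4, 0.3]
width: 0.0853
[ -48.53962665    5.19673375  123.26257814   17.71437309   26.3726182
 -117.71059492]
d mm [-24.2 -24.8 -57.2] w deg [-2.86 -1.42  3.95] min rows 1.6
per row 3 [-0.04, -0.041, -0.095, -0.032, -0.016, 0.044]
```

Run:
```python
from plan import *
x=np.load("tin.npy")
p,R,a,j=tingrasp(x,30,.03,.034,0)
plan(p+[0,0,.1],R,4)
```

```text
d mm [ 18.8 -50.3 -43.8] w deg [-2.86 -1.42  3.95] min rows 1.7
per row 4 [0.023, -0.063, -0.055, -0.024, -0.012, 0.033]
```

```bash
python3 -m pendant '[0.023,-0.063,-0.05,-0.024,-0.012,0.033, 0.025,-0.063,-0.05,-0.024,-0.012,0.033, 0.025,-0.063,-0.05,-0.024,-0.012,0.033, 0.025,-0.063,-0.05,-0.024,-0.012,0.033, 0.01,-0.02,-0.02,0,0,0, 0,0,0,0,0,0, 0,0,0,0,0,0]' 0
python3 - <<'E'
from plan import *
x=np.load("tin.npy")
p,R,a,j=tingrasp(x,30,.03,.034,0)
print(r.get_obs()["joint_pos"])
plan(p+[0,0,.1],R,2)
E
```

```text
time: 48.0
tool_pos: [0.4144, -0.3536, 0.1175]
tcp_rot: [[-0.743, 0.51, 0.434], [0.443, 0.86, -0.253], [-0.502, 0.004, -0.865]]
wrist_force: [0.9, -0.0, -0.3]
width: 0.0852
[ -52.37658678   14.19011253  123.17259004   37.80323561   17.94839505
 -145.29814422]
d mm [-8.8  5.1  0.3] w deg [-0.13  0.24  0.1 ] min rows 0.2
per row 2 [-0.022, 0.013, 0.001, -0.002, 0.004, 0.002]
```

Joint 6 is close to its limit in this half-turn. I go up, reduce the tilt to 20° and turn the tool a half turn about its own axis.

Run:
```python
from plan import *
x=np.load("tin.npy")
p,R,a,j=tingrasp(x,20,.03,.034,0); print(p,R)
plan(p+[0,0,.15],R,4)
```

```text
[ 0.40300976 -0.34700771  0.01642775] [[ 8.08881671e-01 -5.08953702e-01  2.94408851e-01]
 [-4.78260038e-01 -8.60793895e-01 -1.74072418e-01]
 [ 3.42020143e-01 -3.61259145e-19 -9.39692621e-01]]
d mm [-11.4   6.6  48.9] w deg [4.96 8.85 0.12] min rows 1.4
per row 4 [-0.014, 0.008, 0.061, 0.041, 0.074, 0.001]
```

```bash
python3 -m pendant '[-0.014,0.008,0.061,0.041,0.074,0, -0.014,0.008,0.061,0.041,0.074,0, -0.014,0.008,0.061,0.041,0.074,0, -0.014,0.008,0.061,0.041,0.074,0, 0,0,0,0.069,-0.041,-0.219, 0,0,0,0.069,-0.041,-0.219, 0,0,0,0.069,-0.041,-0.219, 0,0,0,0.069,-0.041,-0.219, 0,0,0,0.069,-0.041,-0.219, 0,0,0,0.069,-0.041,-0.219]' 0
python3 -c "
from h import *
print(r.get_obs()['joint_pos'])"
```

```text
time: 48.83
tool_pos: [0.4007, -0.3401, 0.1731]
tcp_rot: [[-0.236, 0.928, 0.288], [0.939, 0.294, -0.177], [-0.249, 0.229, -0.941]]
wrist_force: [-0.2, -0.8, 1.4]
width: 0.0855
[-49.09057355   8.83909021 112.22911893   9.05839237  40.38685099
 -70.88205593]
```

Joint 6 moves back in the right direction, so I continue the half turn.

```bash
python3 -m pendant '[0,0,0,0.069,-0.041,-0.219, 0,0,0,0.069,-0.041,-0.219, 0,0,0,0.069,-0.041,-0.219, 0,0,0,0.069,-0.041,-0.219, 0,0,0,0.069,-0.041,-0.219, 0,0,0,0.069,-0.041,-0.219, 0,0,0,0.069,-0.041,-0.219, 0,0,0,0.069,-0.041,-0.219, 0,0,0,0.069,-0.041,-0.219, 0,0,0,0.069,-0.041,-0.219, 0,0,0,0.069,-0.041,-0.219, 0,0,0,0.069,-0.041,-0.219]' 0
python3 -c "
from plan import *
print(r.get_obs()['joint_pos'])
x=np.load('tin.npy')
p,R,a,j=tingrasp(x,20,.03,.034,0)
plan(p+[0,0,.15],R,8)"
```

```text
time: 49.83
tool_pos: [0.3956, -0.3312, 0.1828]
tcp_rot: [[0.911, 0.303, 0.281], [0.358, -0.918, -0.172], [0.206, 0.257, -0.944]]
wrist_force: [0.5, -0.0, -0.8]
width: 0.0852
[-48.67282935   7.48278746 111.96920171   8.30805204  42.42814179
  16.18749517]
d mm [  7.4 -15.8 -16.3] w deg [ 14.38  -9.49 -47.52] min rows 7.1
per row 8 [0.005, -0.01, -0.01, 0.06, -0.04, -0.198]
```

```bash
python3 -m pendant '[0.005,-0.01,-0.01,0.06,-0.04,-0.198, 0.005,-0.01,-0.01,0.06,-0.04,-0.198, 0.005,-0.01,-0.01,0.06,-0.04,-0.198, 0.005,-0.01,-0.01,0.06,-0.04,-0.198, 0.005,-0.01,-0.01,0.06,-0.04,-0.198, 0.005,-0.01,-0.02,0.06,-0.04,-0.198, 0.005,-0.01,-0.02,0.06,-0.04,-0.198, 0.005,-0.01,-0.02,0.04,-0.03,-0.12, 0,0,0,0,0,0, 0,0,0,0,0,0]' 0
python3 -c "
from plan import *
print(r.get_obs()['joint_pos'])
x=np.load('tin.npy')
p,R,a,j=tingrasp(x,20,.03,.034,0)
plan(p+[0,0,.07],R,6)"
```

```text
time: 50.67
tool_pos: [0.4004, -0.3409, 0.1681]
tcp_rot: [[0.805, -0.518, 0.289], [-0.486, -0.855, -0.181], [0.341, 0.005, -0.94]]
wrist_force: [-0.1, 0.1, -0.0]
width: 0.0851
[-49.10232681   9.19369035 112.81084774   9.13606977  39.2149878
  65.92989141]
d mm [  2.6  -6.1 -81.7] w deg [ 0.22 -0.19  0.62] min rows 2.0
per row 6 [0.002, -0.005, -0.068, 0.001, -0.001, 0.003]
```

```bash
python3 -m pendant '[0.003,-0.009,-0.06,0.001,-0.001,0.004, 0.003,-0.008,-0.08,0.001,-0.001,0.004, 0.003,-0.006,-0.09,0,0,0, 0,0,-0.09,0,0,0, 0,0,-0.06,0,0,0, 0,0,-0.01,0,0,0, 0,0,0,0,0,0, 0,0,0,0,0,0]' 0
python3 -c "
from plan import *
print(r.get_obs()['joint_pos'])
x=np.load('tin.npy')
p,R,a,j=tingrasp(x,20,.03,.034,0)
plan(p,R,4)
overlay('o',[((0,255,0),tin(x))],{'scene':(120,250,280,410),'top':(400,200,520,320)})"
```

```text
time: 51.33
tool_pos: [0.4039, -0.3446, 0.0946]
tcp_rot: [[0.812, -0.503, 0.295], [-0.467, -0.864, -0.187], [0.349, 0.014, -0.937]]
wrist_force: [-0.2, -0.1, -0.3]
width: 0.0851
[-49.09477796  16.26778988 118.36656905  13.12533646  26.32552833
  60.14640734]
d mm [ -0.9  -2.4 -78.2] w deg [ 0.9  -0.04 -0.41] min rows 1.9
per row 4 [-0.001, -0.003, -0.098, 0.008, -0.0, -0.003]
```

View pics/o_scene.png

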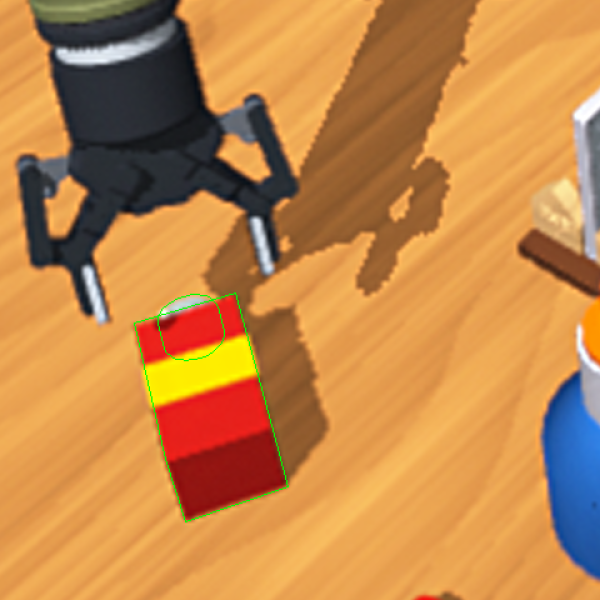

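The fingers straddle the tin line at (95,295) and (265,245) in the crop. I lower onto it, gripping 40 mm from the cap end.

```bash
python3 -c "
from plan import *
x=np.load('tin.npy')
p,R,a,j=tingrasp(x,20,.04,.038,0)
plan(p,R,5)"
```

```text
d mm [  7.4  -6.9 -74.7] w deg [ 0.97  0.03 -0.39] min rows 1.8
per row 5 [0.007, -0.007, -0.075, 0.006, 0.0, -0.003]
```

```bash
python3 -m pendant '[0.015,-0.014,-0.04,0.008,0,-0.003, 0.01,-0.01,-0.06,0.008,0,-0.003, 0.005,-0.005,-0.07,0.006,0,-0.003, 0,0,-0.07,0,0,0, 0,0,-0.06,0,0,0, 0,0,0,0,0,0]' 0
python3 -c "
from plan import *
print(r.get_obs()['joint_pos'])
x=np.load('tin.npy')
p,R,a,j=tingrasp(x,20,.04,.038,0)
plan(p,R,4)"
```

```text
time: 51.93
tool_pos: [0.4152, -0.357, 0.0383]
tcp_rot: [[0.806, -0.507, 0.305], [-0.471, -0.862, -0.19], [0.359, 0.01, -0.933]]
wrist_force: [-1.0, 0.8, -0.3]
width: 0.0854
[-49.28614382  23.38455312 120.4536653   21.30682587  17.11662559
  51.74887392]
d mm [ -3.6   4.9 -17.9] w deg [ 1.    0.6  -0.11] min rows 0.5
per row 4 [-0.005, 0.006, -0.022, 0.008, 0.005, -0.001]
```

```bash
python3 -m pendant '[-0.01,0.012,-0.02,0.008,0.005,0, -0.006,0.008,-0.025,0.008,0.005,0, 0,0,-0.03,0.006,0.005,0, 0,0,-0.015,0,0,0, 0,0,0,0,0,0]' 0
python3 -c "
from plan import *
print(r.get_obs()['joint_pos'])
x=np.load('tin.npy')
p,R,a,j=tingrasp(x,20,.04,.038,0)
plan(p,R,4)"
```

```text
time: 52.35
tool_pos: [0.4133, -0.3545, 0.0206]
tcp_rot: [[0.808, -0.507, 0.299], [-0.474, -0.862, -0.181], [0.349, 0.004, -0.937]]
wrist_force: [-0.6, 0.5, -0.8]
width: 0.0852
[-49.35314398  25.36974536 121.25520058  24.57758855  15.1878788
  48.35614296]
d mm [-1.7  2.4 -0.1] w deg [ 0.45  0.26 -0.1 ] min rows 0.1
per row 4 [-0.002, 0.003, -0.0, 0.004, 0.002, -0.001]
```

Now I close on the tin and lift.

```bash
python3 -m pendant '[0,0,0,0,0,0, 0,0,0,0,0,0, 0,0,0,0,0,0, 0,0,0,0,0,0, 0,0,0,0,0,0]' 255
python3 -m pendant '[0,0,0.04,0,0,0, 0.02,-0.015,0.08,0,0,0, 0.03,-0.025,0.1,0,0,0, 0.03,-0.025,0.1,0,0,0, 0.03,-0.025,0.1,0,0,0, 0.03,-0.025,0.1,0,0,0, 0.03,-0.025,0.1,0,0,0, 0.02,-0.015,0.06,0,0,0, 0,0,0,0,0,0]' 255
python3 -c "
from plan import *
print(r.get_obs()['joint_pos'])
x=np.load('tin.npy')
overlay('p',[((0,255,0),tin(x))],{'scene':(100,200,300,410),'top':(400,180,540,320)})"
```

```text
time: 52.77
tool_pos: [0.4132, -0.3543, 0.0211]
tcp_rot: [[0.808, -0.507, 0.299], [-0.474, -0.862, -0.181], [0.35, 0.004, -0.937]]
wrist_force: [0.7, -0.8, -2.8]
width: 0.0595
time: 53.52
tool_pos: [0.4435, -0.3765, 0.1555]
tcp_rot: [[0.815, -0.506, 0.281], [-0.48, -0.862, -0.163], [0.325, -0.002, -0.946]]
wrist_force: [-0.3, -0.8, -3.5]
width: 0.0595
[-48.21815185  14.67237493 106.87232604   8.94396153  40.72954984
  66.35437828]
```

View pics/p_scene.png

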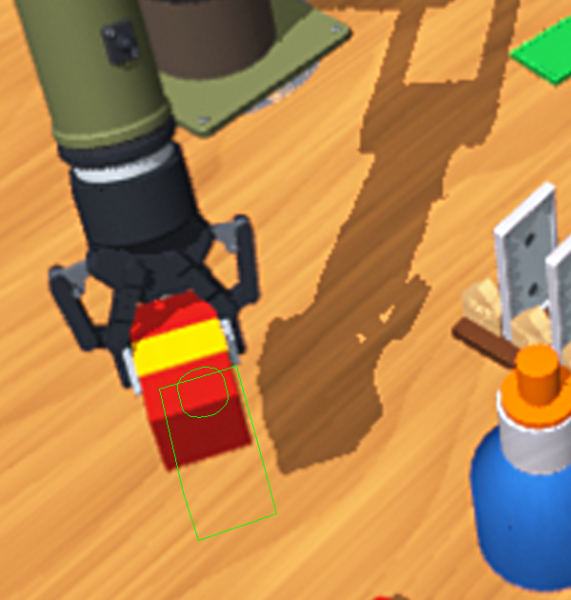

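The tin is held firmly (59.5 mm) and still lies level. I rotate it 90° about the jaw axis so the cap goes up.

```bash
python3 -m pendant '[0,0,0.02,0.119,0.201,0, 0,0,0.02,0.119,0.201,0, 0,0,0.02,0.119,0.201,0, 0,0,0.02,0.119,0.201,0, 0,0,0,0.119,0.201,0, 0,0,0,0.119,0.201,0, 0,0,0,0.119,0.201,0]' 255
cat >> plan.py <<'E'
RGT=np.array([[.808,-.507,.299],[-.474,-.862,-.181],[.35,.004,-.937]])
_y=RGT[:,1]*[1,1,0]; _y/=np.linalg.norm(_y)
RTF=Ro.from_rotvec(-_y*np.pi/2).as_matrix()@RGT
E
python3 -c "
from plan import *
print(r.get_obs()['joint_pos']); print(RTF)
plan([.45,-.38,.15],RTF,7)"
```

```text
time: 54.2
tool_pos: [0.421, -0.3559, 0.1558]
tcp_rot: [[0.732, -0.516, -0.445], [-0.436, -0.856, 0.277], [-0.525, -0.009, -0.851]]
wrist_force: [0.5, -1.4, -4.1]
width: 0.0593
[-41.28646855  36.59183759  72.50286552  -5.03423824 102.1539611
  79.96736777]
[[ 3.02227398e-01 -5.03552160e-01 -8.09901739e-01]
 [-1.76521219e-01 -8.64027906e-01  4.71219468e-01]
 [-9.36770441e-01 -1.35366657e-16 -3.49488749e-01]]
d mm [ 29.  -24.1  -5.8] w deg [18.9  32.85  0.98] min rows 5.3
per row 7 [0.021, -0.017, -0.004, 0.09, 0.156, 0.005]
```

```bash
python3 -m pendant '[0.021,-0.017,0.02,0.1,0.17,0.005, 0.021,-0.017,0.01,0.1,0.17,0.005, 0.021,-0.017,0,0.1,0.17,0.005, 0.021,-0.017,0,0.1,0.17,0.005, 0.021,-0.017,0,0.1,0.17,0.005, 0.02,-0.017,0,0.07,0.12,0.005, 0,0,0,0,0,0, 0,0,0,0,0,0]' 255
python3 -c "
from plan import *
print(r.get_obs()['joint_pos'])
plan([.45,-.38,.15],RTF,2)
im=r.get_image('scene'); cv2.imwrite('pics/q.png',cv2.resize(im[180:440,80:340],None,fx=2.2,fy=2.2))"
```

```text
time: 54.87
tool_pos: [0.4477, -0.3759, 0.1341]
tcp_rot: [[0.333, -0.503, -0.798], [-0.176, -0.864, 0.471], [-0.926, -0.016, -0.376]]
wrist_force: [-0.3, 0.5, -2.8]
width: 0.0594
[-39.13569036  60.67369833  47.70167093 -12.05185036 138.65096328
  76.65134468]
d mm [ 2.3 -4.1 15.9] w deg [ 0.02  1.9  -0.01] min rows 0.4
per row 2 [0.006, -0.01, 0.04, 0.0, 0.032, -0.0]
```

View pics/q.png

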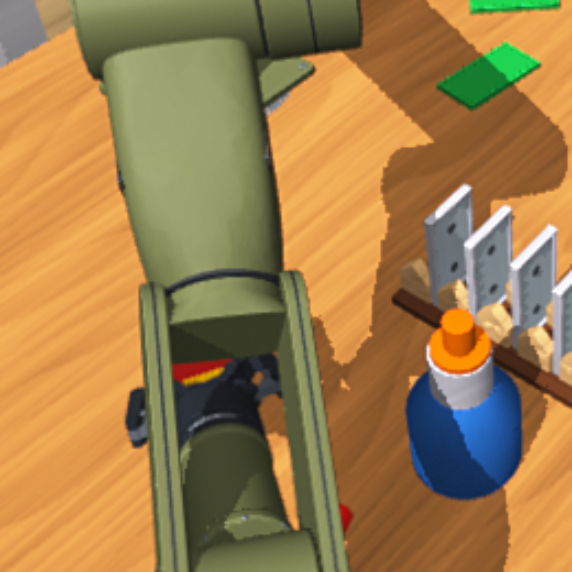

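The tin is upright in the gripper, mostly hidden behind the arm at (200,375), and flask and panels are undisturbed. I trim the tilt and lower it.

```bash
python3 -m pendant '[0.003,-0.005,-0.02,0,0.03,0, 0.003,-0.005,-0.04,0,0.03,0, 0,0,-0.05,0,0.01,0, 0,0,-0.05,0,0,0, 0,0,-0.05,0,0,0, 0,0,-0.03,0,0,0, 0,0,0,0,0,0]' 255
python3 -c "
from plan import *
print(r.get_obs()['joint_pos'])
plan([.45,-.38,.0562],RTF,2)
im=r.get_image('top'); cv2.imwrite('pics/s.png',cv2.resize(im[100:320,380:600],None,fx=2.6,fy=2.6))"
```

```text
time: 55.5
tool_pos: [0.4476, -0.3779, 0.0858]
tcp_rot: [[0.307, -0.503, -0.808], [-0.183, -0.864, 0.469], [-0.934, 0.004, -0.358]]
wrist_force: [-0.3, -0.2, -4.3]
width: 0.0596
[-39.04871523  64.12502619  47.62287616 -12.11186691 136.4150423
  78.21240498]
d mm [  2.4  -2.1 -29.6] w deg [0.44 0.31 0.01] min rows 0.7
per row 2 [0.006, -0.005, -0.074, 0.007, 0.005, 0.0]
```

View pics/s.png

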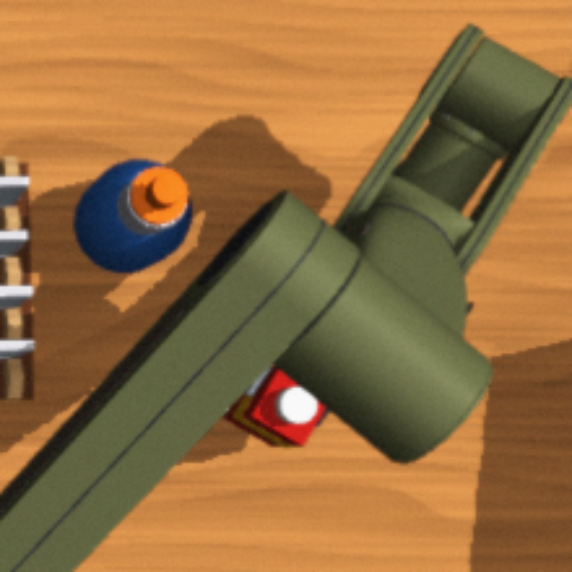

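The top view shows the tin upright with its white cap at (297,405), clear of flask and screwdriver. I lower it the last 30 mm.

```bash
python3 -m pendant '[0.002,-0.002,-0.03,0.006,0.004,0, 0,0,-0.04,0.004,0.004,0, 0,0,-0.04,0,0,0, 0,0,-0.02,0,0,0, 0,0,0,0,0,0]' 255
python3 -c "
from plan import *
plan([.45,-.38,.0562],RTF,2)"
```

```text
time: 55.97
tool_pos: [0.4486, -0.3788, 0.059]
tcp_rot: [[0.305, -0.504, -0.808], [-0.18, -0.864, 0.47], [-0.935, 0.002, -0.354]]
wrist_force: [0.2, -0.0, -3.6]
width: 0.0592
d mm [ 1.4 -1.2 -2.8] w deg [0.23 0.17 0.02] min rows 0.1
per row 2 [0.003, -0.003, -0.007, 0.004, 0.003, 0.0]
```

```bash
python3 -m pendant '[0,0,-0.015,0.003,0.003,0, 0,0,-0.012,0,0,0]' 255; python3 -m pendant '[0,0,-0.01,0,0,0]'
```

```text
time: 56.13
tool_pos: [0.4486, -0.3788, 0.0563]
tcp_rot: [[0.3, -0.504, -0.81], [-0.177, -0.864, 0.472], [-0.937, 0.002, -0.348]]
wrist_force: [1.7, -2.0, 10.8]
width: 0.0594
time: 56.22
tool_pos: [0.4486, -0.3788, 0.0564]
tcp_rot: [[0.298, -0.505, -0.81], [-0.177, -0.863, 0.473], [-0.938, 0.003, -0.347]]
wrist_force: [1.3, -0.6, 2.8]
width: 0.0594
```

The bench takes the weight at the predicted height. I open, back off along the tool axis, then go up.

```bash
python3 -m pendant '[0,0,0,0,0,0, 0,0,0,0,0,0, 0,0,0,0,0,0, 0,0,0,0,0,0, 0.03,-0.018,0.013,0,0,0, 0.05,-0.03,0.022,0,0,0, 0.06,-0.035,0.03,0,0,0, 0.06,-0.035,0.05,0,0,0, 0.05,-0.03,0.08,0,0,0, 0.03,-0.02,0.1,0,0,0, 0,0,0.1,0,0,0, 0,0,0.06,0,0,0]' 0
python3 -c "
from plan import *
print(r.get_obs()['joint_pos'])
for n in ('top','scene'):
  im=r.get_image(n); cv2.imwrite(f'pics/t_{n}.png',im)"
```

```text
time: 57.22
tool_pos: [0.5041, -0.4112, 0.15]
tcp_rot: [[0.286, -0.505, -0.814], [-0.169, -0.863, 0.476], [-0.943, 0.001, -0.332]]
wrist_force: [0.4, 0.4, 0.4]
width: 0.0852
[-38.52436305  67.7839205   29.80818445 -16.52981915 151.82108922
  72.67685002]
```

View pics/t_top.png

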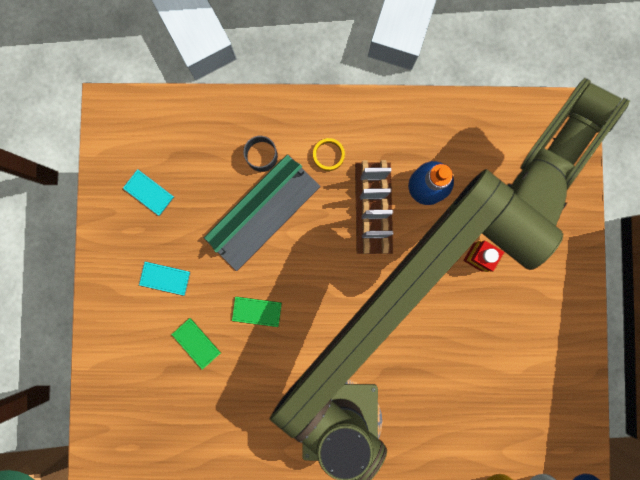

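View pics/t_scene.png

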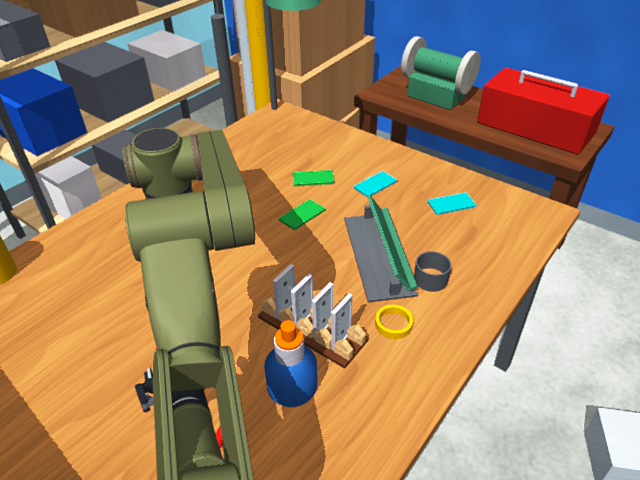

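Tin, four panels and stoppered flask all stand upright. The flask sits a few pixels further right, at (432,183) against (424,185) before, probably from the announced knock. I rotate the tool back down and clear the arm for a last check.

```bash
python3 -m pendant '[0,0,0.05,-0.1,-0.17,0, 0,0,0.08,-0.1,-0.17,0, 0,0,0.08,-0.1,-0.17,0, 0,0,0.08,-0.1,-0.17,0, 0,0,0.05,-0.1,-0.17,0, 0,0,0.03,-0.1,-0.17,0, 0,0,0,-0.1,-0.17,0, 0,0,0,-0.1,-0.17,0, 0,0,0,-0.1,-0.17,0, 0,0,0,-0.05,-0.08,0, 0,0,0,0,0,0]' 0
python3 -c "
from plan import *
print(r.get_obs()['joint_pos'])
plan([.45,.1,.32],R_of([0,0,-1],[.5,.86,0]),12)"
```

```text
time: 58.23
tool_pos: [0.4968, -0.4041, 0.2032]
tcp_rot: [[0.838, -0.506, -0.203], [-0.492, -0.862, 0.121], [-0.237, -0.001, -0.972]]
wrist_force: [-0.8, 0.1, 0.2]
width: 0.0853
[-41.43387714  31.25013273  68.91618933  -2.52945838  93.28847522
  79.13163231]
d mm [-46.8 504.1 116.8] w deg [ -6.96 -11.78   0.24] min rows 12.5
per row 12 [-0.02, 0.21, 0.049, -0.019, -0.033, 0.001]
```

```bash
python3 -m pendant '[0,0,0.12,-0.02,-0.034,0, 0,0.02,0.14,-0.02,-0.034,0, -0.01,0.08,0.14,-0.02,-0.034,0, -0.02,0.14,0.1,-0.02,-0.034,0, -0.02,0.18,0.05,-0.02,-0.034,0, -0.02,0.18,0,-0.02,-0.034,0, -0.02,0.18,0,-0.02,-0.034,0, -0.02,0.18,0,-0.02,-0.034,0, -0.02,0.18,0,-0.02,-0.034,0, -0.02,0.18,0,-0.02,-0.034,0, -0.02,0.18,0,0,0,0, -0.02,0.18,0,0,0,0]' 0
python3 -m pendant '[0,0.18,0,0,0,0, 0,0.18,0,0,0,0, 0,0.18,0,0,0,0, 0,0.18,0,0,0,0, 0,0.15,0,0,0,0, 0,0.08,0,0,0,0, 0,0,0,0,0,0, 0,0,0,0,0,0]' 0
python3 - <<'E'
from plan import *
for n,(a,b,c,d) in {"scene":(140,230,440,455),"top":(340,110,540,310)}.items():
    im=r.get_image(n)[b:d,a:c]; s=min(800/(c-a),600/(d-b)); cv2.imwrite(f"pics/u_{n}.png",cv2.resize(im,None,fx=s,fy=s,interpolation=cv2.INTER_CUBIC))
E
```

```text
time: 59.23
tool_pos: [0.4499, -0.0588, 0.305]
tcp_rot: [[0.853, -0.52, -0.046], [-0.519, -0.854, 0.031], [-0.055, -0.003, -0.998]]
wrist_force: [1.4, -0.2, 0.1]
width: 0.0851
time: 59.9
tool_pos: [0.4419, 0.1478, 0.2987]
tcp_rot: [[0.855, -0.513, -0.071], [-0.513, -0.858, 0.032], [-0.077, 0.009, -0.997]]
wrist_force: [0.5, 0.8, -0.2]
width: 0.0853
```

View pics/u_scene.png

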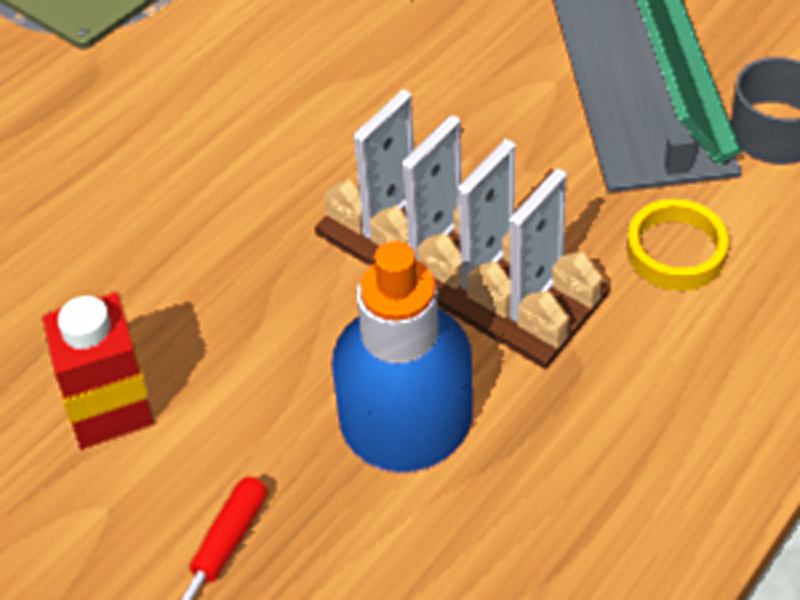

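View pics/u_top.png

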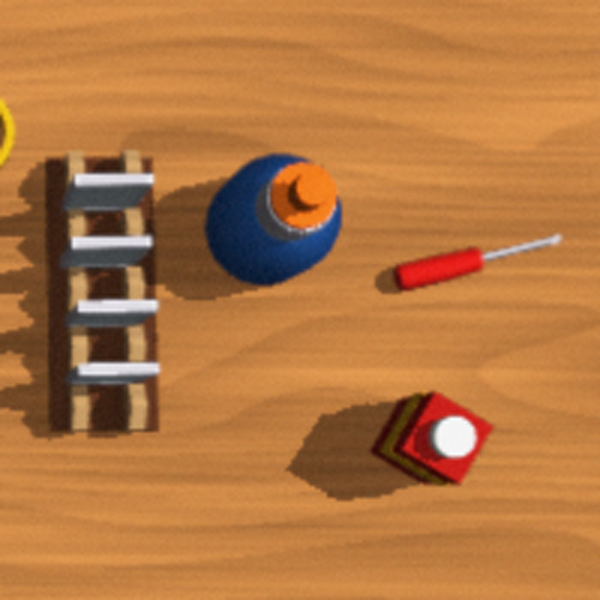

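Both views show four upright panels in the four slots, the stopper seated on the flask, the tin upright with its cap up, and the bystanders in place. I check the numbers.

Run:
```python
from plan import *
ms={}
def tr(n,k,near):
    c=[t for t in r.trace(n,k) if np.linalg.norm(np.array(t["uv"])-near)<45]
    return c[0]["pixels"].astype(float) if c else None
M={}
for n in("scene","top"):
    r.get_image(n)
    nf={"scene":[292,370],"top":[433,183]}[n]; nt={"scene":[177,370],"top":[488,256]}[n]; ns={"scene":[288,330],"top":[441,175]}[n]
    M[n]=[tr(n,"flask",nf),tr(n,"tin",nt),tr(n,"stopper",ns)]
    for k in("tape","flue","screwdriver"): print(n,k,[(t["uv"],t["p"]) for t in r.trace(n,k)[:1]])
x0=atz("top",[441,175],.19)[0]
hs=lambda p:flask(p)+stopper(p,.130)[1:]
def cm(i,j=None):
    o={}
    for n in M:
        a=M[n][i]
        if a is None: continue
        if j is not None and M[n][j] is not None: a=np.maximum(a,M[n][j])
        o[n]=a
    return o
print("flask",fit(hs,x0[:2],cm(0,2)))
print("stopper xyz",fit(lambda p:stopper(p,p[2])[1:],[x0[0],x0[1],.13],cm(2)))
up=lambda p:place([box(-30,30,-30,30,0,105),cyl(36,36,105,125)],p)
print("tin",fit(up,[.43,-.37,np.radians(59)],cm(1)))
for i in range(4): pass
f=fit(hs,x0[:2],cm(0,2))[0]; t=fit(up,[.43,-.37,np.radians(59)],cm(1))[0]
overlay("v",[((0,255,0),hs(f)),((0,255,0),up(t))]+[((0,0,255),[box(-5,5,-34,34,0,130)@Rz(RP[2]).T+slot(i,.012)]) for i in range(4)],{"scene":(140,230,400,425),"top":(340,110,540,310)})
```

```text
scene tape [([390.0, 312.3], 0.78)]
scene flue [([434.4, 270.2], 0.86)]
scene screwdriver [([224.9, 431.6], 0.56)]
top tape [([325.0, 142.4], 0.58)]
top flue [([266.5, 139.4], 0.9)]
top screwdriver [([482.5, 196.7], 0.79)]
flask (array([ 0.65655662, -0.24185401]), np.float64(0.032511210762331835))
stopper xyz (array([ 0.65752207, -0.24255699,  0.12905246]), np.float64(0.1503095026605058))
tin (array([ 0.45658072, -0.38200872,  1.02998987]), np.float64(0.09570758759386654))
```

View pics/v_scene.png

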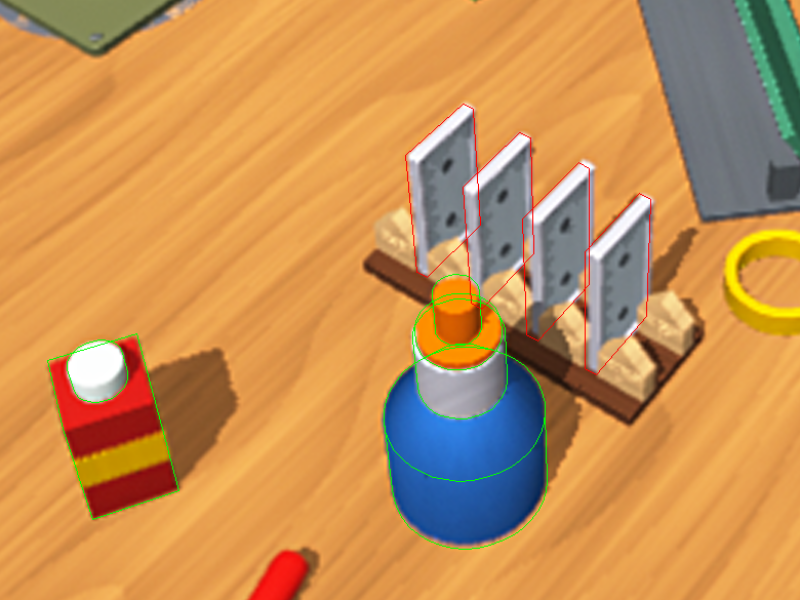

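View pics/v_top.png

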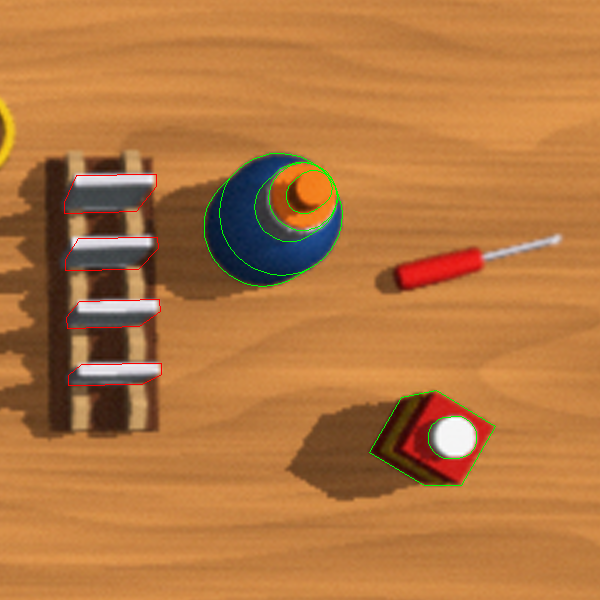

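Everything matches. I let the arm settle and hand in.

```bash
python3 -m pendant '[0,0,0,0,0,0, 0,0,0,0,0,0, 0,0,0,0,0,0]' 0; python3 -c "
from rig import r
print(r.hand_in())"
```

```text
time: 61.05
tool_pos: [0.4424, 0.1473, 0.2996]
tcp_rot: [[0.854, -0.515, -0.068], [-0.514, -0.857, 0.033], [-0.075, 0.007, -0.997]]
wrist_force: [0.2, 0.6, -0.1]
width: 0.0854
the job is handed in; nothing more can be done
None
```

I closed the flask with its stopper, stood all four panels in the rack (one per slot), and stood the red tin upright with its cap up. I handed the job in at about 61 s; the hand-in reported no verdict.

**Last checks, from fits to both cameras:**
- **Stopper:** its foot is about 33 mm below the mouth, within about 1.5 mm of the flask's axis, and the flask is upright.
- **Panels:** all four match the upright model on the slot floors. Two look a few millimetres off centre across the rack, well inside the 30 mm limit.
- **Tin:** it matches the upright model standing on the bench.
- **Tape, flue collar and screwdriver:** they look in place in the pictures. The network's centre points for them scatter by several pixels, so I did not measure them to the millimetre.

**Things to know:**
- **Flask position:** it sits about 23 mm from where it started, found after the panels were placed. It is upright and still stoppered. This was probably the announced knock, but I did not see it happen.
- **Contact force:** two panels met the slot floor with a wrist force of about 30 to 34 N, more than I intended.

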